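# Set the blade gap of a sheet-casting fixture with a 3 mm gauge

## Robot

A 6-joint arm with a two-finger parallel gripper is mounted at the origin on a cart in front of the work surface, level with it; the furniture and walls round the work are solid. World frame = base frame: x ahead of the robot, y to its left, z up, the work surface at z = 0. Lengths are in mm, angles in degrees, forces in N, time in s.
With the tool pointing down it reaches from about 250 to 775 mm from the base axis. Payload 8.9 kg.
Tool frame: the origin (TCP) lies at the very end of the fingers, on their centre line; the grasp point (between the pads) lies 19 mm behind it; y points along the fingers, x is the direction in which the jaws open and shut, and the axes are right-handed (so a half turn about y gives the same grasp; the last joint's range is limited). The gripper opens to 85 mm and grips with 20 to 120 N. Pads are 22 mm wide; open, the fingers measure 114 mm over their backs; the gripper's body (76 mm by 85 mm) begins 54 mm behind the grasp point. The pads swing forward as they close: fully open they stand 13 mm farther back than shut.
Start: joints at [-78.283, 16.656, -8.789, 64.555, 0, 82.019], TCP at [176.962, -494.275, 231.305] pointing down, gripper open.
Joint ranges: [-144.48, 144.48], [-52.06, 99.96], [-74.48, 78.29], [-112.23, 115.85], [-86.99, 84.42], [-180, 180]. Speed limits (degrees/s): [127.2, 127.2, 159.86, 180, 180, 180].

## Interface

Orientations are given as a 3x3 rotation matrix whose columns are the frame's x, y, z axes.
In Python, from plant import arm gives the robot as it stands. The module is installed in compiled form; this text tells all that it offers.
- The arm moves only by the tool carry_out, never from a script. Its argument "rows" is a list that holds one entry, the list of rows, each a list of 5 numbers: the shift along the tool's x, y, z in mm, then the turn about the tool's y in rad, then the finger opening in mm, from 0 to 85.4. A call has 1 to 12 rows; each row shifts and turns the pose as measured when the row begins, along the tool's axes as they then stand; what a row does not reach is not made up. A row lasts 1/10 s, in which the tool goes at most 50 mm and 8.59 degrees, less where a joint would pass 70% of its speed; a pose out of reach is approached as far as the arm can. A call with a gripper value outside its range is refused whole. The fingers move at their own pace and stop on an object; the grip force is fixed at half the most. Time passes only in rows, so rows that do not move let the fingers close. It gives the time, the measured TCP pose, the force and the opening at its end, in the units of the state.
- arm.observe(): the state, without advancing time (a new reading comes with each control period).
- arm.grab_frame(name): name is "side" or "top" or "wrist"; returns the picture (384x512x3 uint8, red, green, blue); there is no depth.
- arm.camera_info(name): a dict with "camera_matrix" (3x3 intrinsics, pixels), "cam_to_world" (4x4, takes a point from camera to world coordinates). Camera axes: x right, y down, z forward; pixel columns grow to the right and rows downward; lengths in mm; the calibration is good to about 2 mm. A picture is of the moment at which its call begins: read the wrist's pose just before it. camera_info takes no time and is no camera call; for the wrist camera it gives the pose at the moment of the call.
- arm.close_job(): hands the job in, once; it reports no verdict.
Trained networks look in the newest picture that a camera, given by its name, has taken for a name from the list of things; names that differ only in an ending like _2 or _b are one class to them, and where a whole thing is asked for, a point or a joint stands for the part that bears it (a point fixed in the world has none). Each returns a list of dicts, best first, with "conf" (0 to 1); they miss things now and then, are a little off and sometimes report something else, mostly with a low value. They report only what shows in the picture. A call takes as long as a camera call.
- arm.masks_of(camera, label): "mask" (384x512 bool, what is visible of it).
- arm.landmark_of(camera, label): "location" ([x, y, z] in mm, in world coordinates, good to about 4 mm: a listed point, or the origin of a listed thing).
The state is a dict: "time_s": time; "joints": joint angles; "joint_velocities": joint speeds; "effort": joint torques, N m; "ee_pos": TCP position; "eef_rot": TCP orientation; "ft_force": force on the tool from outside, world axes, zero at the start; "ft_torque": the same for the moment, N m; "finger_gap": finger opening in mm.
Only numpy, scipy, OpenCV 4.12 (cv2) and the standard library are available. Lean on these libraries where they do the work, as an engineer would, in place of code of your own. Each camera call takes 0.05 s, during which the arm holds its last target.

## Task

Slide the steel leaf of the blue-handled gauge flat along the bed and under the blade of the sheet-casting fixture, near the blade's middle, so that the leaf's tip comes out behind it. Then turn the knurled knob on top clockwise to lower the blade until the gauge just drags: a light pull of about 4 N should be needed to slide it, so that it is neither loose nor pinched hard, and never press the blade hard onto it. Leave the gauge in the gap, let go of everything and leave the other things on the bench alone; I will feel the drag myself before I lock the screw.

Things in the scene. Friction and masses are not known exactly. Their poses are not given: they have to be found in the camera images.
- caster: the fixture, fixed to the bench: a grey base with a flat steel bed (264 mm along x, 124 mm along y, its top 24 mm above the bench), and across it a bridge of two 15 mm posts (at x = +40 mm, y = -60 and +60 mm) and a grey crosshead (34 x 148 mm, 104 to 120 mm above the bench). Origin: centre of its underside, on the bench. x points from the open front of the bed to the bridge and on to the back, z up
- gap_mouth (a point): point on the bed's top face straight under the middle of the blade (40 mm behind the fixture's origin); axes as the fixture's. The blade, 3 mm thick and 86 mm wide along y, hangs over it with its lower edge 3.7 to 6.3 mm above the bed at the start. How high the blade was clamped in its bar differs from one setup to the next by up to 1 mm either way and is not reported, so the gap cannot be had from the readings: it has to be felt
- knob_grip (a point): on the axis (vertical) of the black knurled knob of the gap screw, 147 mm above the bench, at the height to grip; the knob is 36 mm in diameter, from 133 to 159 mm above the bench, with free room all round above the crosshead
- gap_screw (a joint): angle of the knob in rad, growing clockwise as seen from above; range -0.6 to 5.0, starts between 0.1 and 0.5. Each rad clockwise lowers the blade by 1.273 mm (8 mm a turn). It turns with about 0.05 N m and stays where it is left. The blade is sprung: once it bears on the gauge its load grows by about 13 N for each further rad (about 10 N per mm)
- carriage: aluminium block 22 x 96 x 18 mm that the screw drives up and down the posts; the sprung clamp bar and the blade hang from it. Origin: centre of the block; axes as the fixture's
- gauge: the setting gauge: a steel leaf 3 mm thick and 20 mm wide and a blue handle 74 mm long, 16 mm wide and 16 mm high, flush underneath; 70 g, lying flat on the bench at the start. Origin: under the middle of the handle; x points along the leaf to its tip, z up. Steel on steel slides with a friction of about 0.35 on each face of the leaf, so the pull that slides it is about 0.7 to 0.9 times the load of the blade
- gauge_grip (a point): centre of the gauge's blue handle, 8 mm above its underside; axes as the gauge's
- gauge_tip (a point): tip of the gauge's leaf, at half its thickness, 142 mm from the middle of the handle along x (the leaf stands out 105 mm from the handle); axes as the gauge's
- marker: white marker pen with a red cap, 135 mm long, lying on the bench; bystander
- wrench_b: small grey open-ended wrench, 85 mm, lying on the bench; bystander
- scraper_white: white plastic scraper, 95 mm, lying on the bench; bystander
- plaster_blank_1: plaster block 40x55x16 mm; bystander
- plaster_blank_2: plaster block 48x48x20 mm; bystander
- plaster_blank_3: plaster block 30x60x14 mm; bystander

How it is judged (in metres and radians):
On the way:
1. the gauge's leaf lies in the gap, its tip behind the blade and near the middle (x of gauge_tip in the frame of gap_mouth between 0.005 and 0.09 m and y of gauge_tip in the frame of gap_mouth between -0.03 and 0.03 m and z of gauge_tip in the frame of gap_mouth below 0.006 m and angle between the x axis of gauge_tip and the x axis of gap_mouth, either way round below 0.35 rad), for 0.2 s.
At the end, for the whole second after the job is handed in: The gauge rests with its leaf flat in the gap: tip 5 to 90 mm behind the blade's middle plane, within 30 mm of its middle sideways, pointing within 0.35 rad of straight through; the blade bears on it with 2 to 7.5 N (slides at about 1.6 to 6 N) (all of step 1 and contact force between carriage and gauge between 2 and 7.5 N and linear speed of gauge below 0.01 m/s); the robot touches nothing.
It fails at once if the blade is pressed onto the gauge, or the gauge against the blade, with more than 18 N (contact force between carriage and gauge above 18 N).
It fails at once if a bystander is moved by more than 20 mm (distance of any of marker, wrench_b, scraper_white, plaster_blank_1, plaster_blank_2, plaster_blank_3 from where it was at the start of the episode above 0.02 m).
It also fails if it takes over 72 s, if anything falls off the work surface, if the arm or the gripper's body presses on something with over 40 N, if the wrist force passes 120 N, or if a joint passes its speed limit or range.

## Working session

There is one attempt and no reset: what is moved stays moved. The work goes in short steps, Python scripts to look and compute and a tool call to move; the robot and the scene stay as the last step left them, time stands still between calls to the robot, and variables do not carry over. Pictures are saved under pics/ and viewed, and the job is handed in when it is done.

Besides the shell and the picture viewer there is one more tool, called after "Emit:" by a JSON object that holds its "name" and its "arguments", one argument or row to a line. carry_out: Moves the arm, as the interface text tells. Its arguments: {"type":"object","properties":{"rows":{"type":"array"}},"required":["rows"]}

```bash
ls; mkdir -p pics
python3 - <<'E'
from plant import arm
import cv2,numpy as np
s=arm.observe(); print(s)
for n in("side","top","wrist"):
    f=arm.grab_frame(n); cv2.imwrite(f"pics/{n}0.png",f[:,:,::-1])
    i=arm.camera_info(n); print(n,np.round(i["camera_matrix"],1).tolist(),np.round(i["cam_to_world"],3).tolist())
    for l in ["gap_mouth","knob_grip","gauge_grip","gauge_tip","caster","gauge"]:
        try: print(l,[(round(d["conf"],2),np.round(d["location"],1).tolist()) for d in arm.landmark_of(n,l)][:2])
        except Exception as e: print(l,e)
E
```

```text
pics
{'time_s': 0.0, 'joints': array([-7.82836630e+01,  1.66896636e+01, -8.83071476e+00,  6.45542105e+01,
        1.26570715e-03,  8.20198268e+01]), 'joint_velocities': array([ 0.01514431,  0.03772222, -0.02808022,  0.00987027,  0.05576083,
        0.02504071]), 'effort': array([-1.55839694e-03, -5.37142575e+01,  3.31369400e+01,  1.60560803e-02,
       -2.25992740e-04, -3.91091399e-07]), 'ee_pos': array([ 176.87672592, -493.84971864,  230.72794263]), 'eef_rot': array([[ 3.37037746e-01, -2.42725674e-04,  9.41491104e-01],
       [-9.41490257e-01,  1.27918308e-03,  3.37037773e-01],
       [-1.28614721e-03, -9.99999152e-01,  2.02609126e-04]]), 'ft_force': array([-0.46038313, -0.3471441 , -0.34115399]), 'ft_torque': array([ 0.00126026, -0.02344443,  0.00338059]), 'finger_gap': 84.89010871041182}
side [[347.6, 0.0, 254.0], [0.0, 347.6, 190.4], [0.0, 0.0, 1.0]] [[0.986, -0.112, 0.122, 423.562], [-0.165, -0.616, 0.77, -948.515], [-0.011, -0.78, -0.626, 822.385], [0.0, 0.0, 0.0, 1.0]]
gap_mouth [(0.82, [598.5, -306.4, 22.7]), (0.16, [599.4, -302.9, 145.2])]
knob_grip [(0.62, [409.1, 172.6, -0
[... 245 characters left out ...]
2], [0.0, 490.5, 185.0], [0.0, 0.0, 1.0]] [[0.035, -0.975, 0.219, 216.208], [-0.999, -0.034, 0.007, -114.745], [0.001, -0.219, -0.976, 1642.68], [0.0, 0.0, 0.0, 1.0]]
gap_mouth [(0.84, [597.0, -301.4, 24.1]), (0.66, [594.1, -305.9, 81.2])]
knob_grip [(0.46, [594.4, -305.6, 149.3])]
gauge_grip [(0.51, [455.1, 43.0, 6.9])]
gauge_tip [(0.56, [414.0, 174.4, -4.4])]
caster [(0.74, [558.5, -286.6, 2.0])]
gauge [(0.88, [456.8, 40.9, 1.6])]
wrist [[280.6, 0.0, 258.0], [0.0, 280.6, 190.4], [0.0, 0.0, 1.0]] [[0.337, -0.906, -0.257, 243.434], [-0.941, -0.324, -0.093, -471.101], [0.001, 0.273, -0.962, 374.027], [0.0, 0.0, 0.0, 1.0]]
gap_mouth []
knob_grip []
gauge_grip []
gauge_tip []
caster []
gauge []
```

View pics/side0.png

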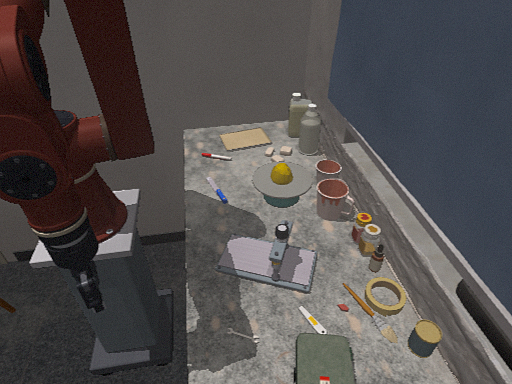

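View pics/top0.png

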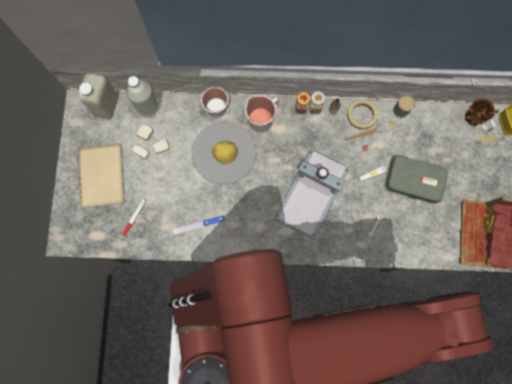

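```bash
cat > h.py <<'E'
from plant import arm
import numpy as np, cv2
def st():
    s=arm.observe(); R=s["eef_rot"]; return s,np.array(s["ee_pos"]),R,np.degrees(np.arctan2(R[1,0],R[0,0]))
def plan(target,dyaw_deg,n,gap,zfirst=False):
    """rows toward target with a total yaw change (deg, ccw from above +)"""
    s,p,R,y=st(); target=np.array(target,float)
    out=[];p=p.copy()
    for k in range(n):
        step=(target-p)/(n-k); d=R.T@step
        a=-np.radians(dyaw_deg)/n
        r=[int(round(v)) if abs(step).max()>3 else round(float(v),1) for v in d]+[round(a,3),gap]
        out.append(r); p=p+R@np.array(r[:3],float)
        c,sn=np.cos(r[3]),np.sin(r[3]); R=R@np.array([[c,0,sn],[0,1,0],[-sn,0,c]])
    for i in range(0,n,12): print(str(out[i:i+12]).replace(" ",""))
def show():
    s,p,R,y=st(); print("t",round(s["time_s"],2),"p",np.round(p,1),"yaw",round(y,2),"q",np.round(s["joints"],1),"F",np.round(s["ft_force"],2),"T",np.round(s["ft_torque"],3),"gap",round(s["finger_gap"],1),"down",np.round(R[:,1],3))
def lm(cam,l): return [(round(d["conf"],2),np.round(d["location"],1).tolist()) for d in arm.landmark_of(cam,l)][:2]
E
python3 - <<'E'
from h import *
plan([410,60,260],269.3,34,85)
E
```

```text
[[-13,-1,12,np.float64(-0.138),85],[-11,-1,14,np.float64(-0.138),85],[-9,-1,15,np.float64(-0.138),85],[-7,-1,16,np.float64(-0.138),85],[-5,-1,17,np.float64(-0.138),85],[-2,-1,18,np.float64(-0.138),85],[0,-1,18,np.float64(-0.138),85],[2,-1,18,np.float64(-0.138),85],[5,-1,17,np.float64(-0.138),85],[7,-1,16,np.float64(-0.138),85],[9,-1,15,np.float64(-0.138),85],[11,-1,14,np.float64(-0.138),85]]
[[13,-1,12,np.float64(-0.138),85],[15,-1,10,np.float64(-0.138),85],[16,-1,8,np.float64(-0.138),85],[17,-1,6,np.float64(-0.138),85],[17,-1,3,np.float64(-0.138),85],[18,-1,1,np.float64(-0.138),85],[18,-1,-1,np.float64(-0.138),85],[17,-1,-4,np.float64(-0.138),85],[16,-1,-6,np.float64(-0.138),85],[15,-1,-8,np.float64(-0.138),85],[14,-1,-10,np.float64(-0.138),85],[13,-1,-12,np.float64(-0.138),85]]
[[11,0,-14,np.float64(-0.138),85],[9,-1,-15,np.float64(-0.138),85],[6,0,-16,np.float64(-0.138),85],[4,-1,-17,np.float64(-0.138),85],[2,0,-18,np.float64(-0.138),85],[-1,-1,-18,np.float64(-0.138),85],[-3,0,-18,np.float64(-0.138),85],[-5,-1,-17,np.float64(-0.138),85],[-8,0,-16,np.float64(-0.138),85],[-10,-1,-14,np.float64(-0.138),85]]
```

Emit:
{"name": "carry_out", "arguments": {
  "rows": [
    [[-13,-1,12,-0.138,85],[-11,-1,14,-0.138,85],[-9,-1,15,-0.138,85],[-7,-1,16,-0.138,85],[-5,-1,17,-0.138,85],[-2,-1,18,-0.138,85],[0,-1,18,-0.138,85],[2,-1,18,-0.138,85],[5,-1,17,-0.138,85],[7,-1,16,-0.138,85],[9,-1,15,-0.138,85],[11,-1,14,-0.138,85]]
  ]
}}

```text
time_s: 2.25
ee_pos: [256.3, -290.5, 243.5]
eef_rot: [[0.882, 0.001, -0.472], [0.472, -0.002, 0.882], [-0.0, -1.0, -0.002]]
ft_force: [0.2, -0.2, -0.3]
finger_gap: 85.2
```

Emit:
{"name": "carry_out", "arguments": {
  "rows": [
    [[13,-1,12,-0.138,85],[15,-1,10,-0.138,85],[16,-1,8,-0.138,85],[17,-1,6,-0.138,85],[17,-1,3,-0.138,85],[18,-1,1,-0.138,85],[18,-1,-1,-0.138,85],[17,-1,-4,-0.138,85],[16,-1,-6,-0.138,85],[15,-1,-8,-0.138,85],[14,-1,-10,-0.138,85],[13,-1,-12,-0.138,85]]
  ]
}}

```text
time_s: 3.45
ee_pos: [320.8, -80.3, 256.9]
eef_rot: [[-0.603, 0.005, -0.798], [0.798, -0.005, -0.603], [-0.007, -1.0, -0.001]]
ft_force: [0.2, -0.2, 0.4]
finger_gap: 85.3
```

Run:
```python
from h import *
show(); s,p,R,y=st()
plan([410,60,260],(199-y)%360,11,85)
```

```text
t 3.45 p [320.8 -80.3 256.9] yaw 127.05 q [-26.7  -6.3 -30.6  65.3  -0.1 -63.7] F [ 0.17 -0.21  0.44] T [-0.033  0.014 -0.026] gap 85.3 down [ 0.005 -0.005 -1.   ]
[[5,0,-14,np.float64(-0.114),85],[4,0,-15,np.float64(-0.114),85],[2,0,-15,np.float64(-0.114),85],[0,0,-15,np.float64(-0.114),85],[-1,0,-15,np.float64(-0.114),85],[-3,-1,-15,np.float64(-0.114),85],[-5,0,-14,np.float64(-0.114),85],[-7,-1,-14,np.float64(-0.114),85],[-8,0,-13,np.float64(-0.114),85],[-9,-1,-12,np.float64(-0.114),85],[-11,0,-10,np.float64(-0.114),85]]
```

Emit:
{"name": "carry_out", "arguments": {
  "rows": [
    [[5,0,-15,-0.12,85],[4,0,-16,-0.12,85],[2,0,-16,-0.12,85],[0,0,-16,-0.12,85],[-1,0,-16,-0.12,85],[-3,0,-16,-0.12,85],[-5,0,-15,-0.12,85],[-7,-1,-15,-0.12,85],[-8,0,-14,-0.12,85],[-9,-1,-13,-0.12,85],[-11,0,-11,-0.12,85],[0,0,0,0,85]]
  ]
}}

```text
time_s: 4.65
ee_pos: [408.8, 83.2, 260.1]
eef_rot: [[-0.897, 0.009, 0.442], [-0.442, -0.006, -0.897], [-0.006, -1.0, 0.009]]
ft_force: [-0.1, -0.6, -0.2]
finger_gap: 85.0
```

```bash
sed -i 's/round(a,3)/round(float(a),3)/' h.py
python3 - <<'E'
from h import *
show()
f=arm.grab_frame("wrist"); cv2.imwrite("pics/w1.png",f[:,:,::-1]); C=arm.camera_info("wrist"); np.savez("w1.npz",**C)
for l in("gauge_grip","gauge_tip","gauge"): print(l,lm("wrist",l))
m=arm.masks_of("wrist","gauge")
m=m[0]["mask"]; print(m.sum())
np.save("m1.npy",m)
E
```

```text
t 4.65 p [408.8  83.2 260.1] yaw -153.74 q [   1.7    3.5  -20.7   65.3   -0.3 -114.6] F [-0.08 -0.64 -0.19] T [0.012 0.035 0.004] gap 85.0 down [ 0.009 -0.006 -1.   ]
gauge_grip [(0.82, [455.2, 41.7, 9.0])]
gauge_tip [(0.69, [416.5, 177.4, 0.8])]
gauge [(0.96, [456.6, 43.7, 0.0])]
1516
```

View pics/w1.png

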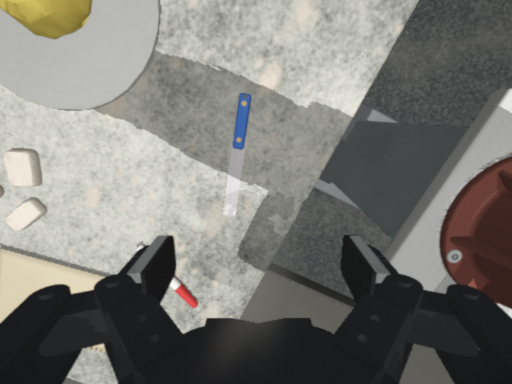

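```bash
cat >> h.py <<'E'
def px2w(C,u,v,z):
    K=C["camera_matrix"];T=C["cam_to_world"]
    d=T[:3,:3]@np.linalg.solve(K,[u,v,1.]);o=T[:3,3]
    return o+d*(z-o[2])/d[2]
def w2px(C,P):
    K=C["camera_matrix"];T=C["cam_to_world"]
    c=K@(T[:3,:3].T@(np.array(P,float)-T[:3,3])); return c[:2]/c[2]
E
python3 - <<'E'
from h import *
C=np.load("w1.npz"); f=cv2.imread("pics/w1.png").astype(int)
b=(f[:,:,0]>f[:,:,2]+50)&(f[:,:,0]>80); b[:80]=0;b[160:]=0;b[:,:220]=0;b[:,260:]=0
v,u=np.nonzero(b);print(b.sum(),u.min(),u.max(),v.min(),v.max())
P=np.array([px2w(C,a,c,14)[:2] for a,c in zip(u,v)]);m=P.mean(0)
w,V=np.linalg.eigh(np.cov((P-m).T));print("handle c",m,"axis",np.degrees(np.arctan2(V[1,1],V[0,1])),"len",np.ptp((P-m)@V,axis=0))
t=px2w(C,230,214,3);print("tip",t, np.linalg.norm(t[:2]-m),np.degrees(np.arctan2(*(t[:2]-m)[::-1])))
M=np.load("m1.npy");v,u=np.nonzero(M);P=np.array([px2w(C,a,c,6)[:2] for a,c in zip(u,v)]);mm=P.mean(0)
w,V=np.linalg.eigh(np.cov((P-mm).T));print(np.degrees(np.arctan2(V[1,1],V[0,1])),np.ptp((P-mm)@V,axis=0))
for c in("side","top"):
    arm.grab_frame(c)
    for l in("gauge_grip","gauge_tip","gap_mouth","knob_grip","caster"): print(c,l,lm(c,l))
E
```

```text
549 233 250 93 148
handle c [456.49650212  40.45426178] axis 106.75680926791952 len [15.2529317  72.58828739]
tip [414.31540543 172.16713033   3.        ] 138.30229448688866 107.75768403824868
107.3340574510442 [ 19.64233592 176.57025924]
side gauge_grip [(0.42, [457.6, 40.6, 9.4])]
side gauge_tip [(0.63, [597.5, -303.1, 24.0]), (0.49, [412.1, 174.7, 3.1])]
side gap_mouth [(0.64, [456.7, 314.0, 1.9]), (0.63, [596.8, -305.3, 22.1])]
side knob_grip [(0.69, [594.3, -303.6, 147.8])]
side caster []
top gauge_grip [(0.71, [454.9, 42.0, 8.1])]
top gauge_tip []
top gap_mouth [(0.96, [599.0, -306.1, 26.0])]
top knob_grip [(0.7, [597.0, -307.8, 149.8])]
top caster [(0.86, [556.5, -287.0, 2.0]), (0.51, [637.2, -496.3, -2.0])]
```

Run:
```python
from h import *
plan([456.3,41.2,60],-8.9,8,60)
```

```text
[[-3,25,7,0.019,60],[-3,25,7,0.019,60],[-3,25,7,0.019,60],[-4,25,7,0.019,60],[-4,25,7,0.019,60],[-3,25,6,0.019,60],[-4,25,7,0.019,60],[-4,26,6,0.019,60]]
```

Emit:
{"name": "carry_out", "arguments": {
  "rows": [
    [[-3,25,7,0.02,60],[-3,25,7,0.02,60],[-3,25,7,0.02,60],[-4,25,7,0.02,60],[-4,25,7,0.02,60],[-3,25,6,0.02,60],[-4,25,7,0.02,60],[-4,26,6,0.02,60],[0,0,0,0,60]]
  ]
}}

```text
time_s: 6.4
ee_pos: [460.5, 40.2, 54.3]
eef_rot: [[-0.959, 0.014, 0.285], [-0.285, -0.006, -0.959], [-0.012, -1.0, 0.009]]
ft_force: [-0.1, 0.1, 0.7]
finger_gap: 59.8
```

Run:
```python
from h import *
show()
f=arm.grab_frame("wrist"); cv2.imwrite("pics/w2.png",f[:,:,::-1]); C=arm.camera_info("wrist")
print(lm("wrist","gauge_grip"),lm("wrist","gauge_tip"))
s,p,R,y=st()
plan([456.3,41.2,4],(197.4-y+180)%360-180,5,60)
```

```text
t 6.4 p [460.5  40.2  54.3] yaw -163.45 q [  -3.9   20.3  -34.    34.8   -0.3 -110.4] F [-0.1   0.08  0.72] T [-0.029 -0.008  0.024] gap 59.8 down [ 0.014 -0.006 -1.   ]
[(0.89, [455.8, 40.9, 6.7])] []
[[1,11,-1,-0.003,60],[1,11,0,-0.003,60],[1,10,-1,-0.003,60],[2,11,0,-0.003,60],[1,10,-1,-0.003,60]]
```

View pics/w2.png

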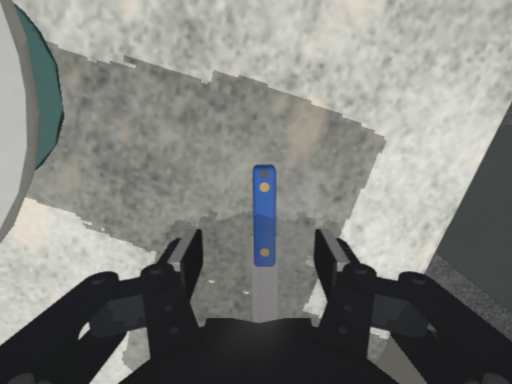

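Emit:
{"name": "carry_out", "arguments": {
  "rows": [
    [[1,11,-1,0,60],[1,11,0,0,60],[1,11,-1,0,60],[1,8,0,0,60],[0,4,0,0,50],[0,0,0,0,40]]
  ]
}}

```text
time_s: 7.15
ee_pos: [460.4, 42.0, 12.6]
eef_rot: [[-0.957, 0.025, 0.289], [-0.289, -0.006, -0.957], [-0.022, -1.0, 0.013]]
ft_force: [0.1, -0.4, -0.7]
finger_gap: 40.2
```

Run:
```python
from h import *
show()
```

```text
t 7.15 p [460.4  42.   12.6] yaw -163.21 q [  -3.7   23.9  -37.2   27.5   -0.3 -110.5] F [ 0.05 -0.37 -0.71] T [0.024 0.017 0.049] gap 40.2 down [ 0.025 -0.006 -1.   ]
```

Emit:
{"name": "carry_out", "arguments": {
  "rows": [
    [[4,6,0,0,35],[0,3,0,0,30],[0,0,0,0,30]]
  ]
}}

```text
time_s: 7.45
ee_pos: [456.9, 40.6, 3.2]
eef_rot: [[-0.957, 0.026, 0.289], [-0.289, -0.006, -0.957], [-0.023, -1.0, 0.013]]
ft_force: [0.6, 0.2, 0.0]
finger_gap: 29.8
```

Run:
```python
from h import *
show()
```

```text
t 7.45 p [456.9  40.6   3.2] yaw -163.2 q [  -3.9   24.5  -38.2   25.7   -0.2 -110.7] F [0.57 0.16 0.04] T [0.055 0.014 0.024] gap 29.8 down [ 0.026 -0.006 -1.   ]
```

Emit:
{"name": "carry_out", "arguments": {
  "rows": [
    [[0,0,0,0,20],[0,0,0,0,10],[0,0,0,0,10],[0,0,0,0,10],[0,0,0,0,10]]
  ]
}}

```text
time_s: 7.95
ee_pos: [457.6, 40.6, 3.9]
eef_rot: [[-0.957, 0.027, 0.289], [-0.289, -0.006, -0.957], [-0.024, -1.0, 0.014]]
ft_force: [-0.5, 0.5, -1.2]
finger_gap: 14.4
```

Run:
```python
from h import *
show()
```

```text
t 7.95 p [457.6  40.6   3.9] yaw -163.2 q [  -3.9   24.4  -38.2   25.8   -0.2 -110.7] F [-0.52  0.51 -1.23] T [-0.064  0.058  0.037] gap 14.4 down [ 0.027 -0.006 -1.   ]
```

Emit:
{"name": "carry_out", "arguments": {
  "rows": [
    [[0,-10,0,0,10],[0,-20,0,0,10],[0,-25,0,0,10],[0,-25,0,0,10],[0,-25,0,0,10],[0,-15,0,0,10],[0,0,0,0,10]]
  ]
}}

```text
time_s: 8.65
ee_pos: [453.2, 41.4, 131.8]
eef_rot: [[-0.957, 0.027, 0.289], [-0.289, -0.006, -0.957], [-0.024, -1.0, 0.014]]
ft_force: [0.1, 0.6, -0.4]
finger_gap: 14.2
```

Run:
```python
from h import *
show()
f=arm.grab_frame("top"); C=arm.camera_info("top")
m=arm.masks_of("top","caster"); print([ (d["conf"],d["mask"].sum()) for d in m][:3])
m=m[0]["mask"]
g=f[:,:,::-1].copy(); cs,_=cv2.findContours(m.astype(np.uint8),0,1); cv2.drawContours(g,cs,-1,(0,255,0),1)
cv2.imwrite("pics/t2.png",cv2.resize(g[90:290,200:460],None,fx=3,fy=3))
v,u=np.nonzero(m);P=np.array([px2w(C,a,c,24)[:2] for a,c in zip(u,v)],np.float32)
r=cv2.minAreaRect(P);print(r, "\n",cv2.boxPoints(r))
f=arm.grab_frame("wrist");cv2.imwrite("pics/w3.png",f[:,:,::-1])
```

```text
t 8.65 p [453.2  41.4 131.8] yaw -163.2 q [  -3.8   13.   -30.1   45.4   -0.3 -110.6] F [ 0.14  0.56 -0.37] T [-0.062  0.024  0.017] gap 14.2 down [ 0.027 -0.006 -1.   ]
[(0.56, np.int64(3649))]
((560.6268310546875, -285.58843994140625), (160.4240264892578, 277.88330078125), 64.16850280761719) 
 [[ 400.61786 -297.24515]
 [ 650.7349  -418.3261 ]
 [ 720.6358  -273.93173]
 [ 470.51874 -152.85077]]
```

View pics/t2.png

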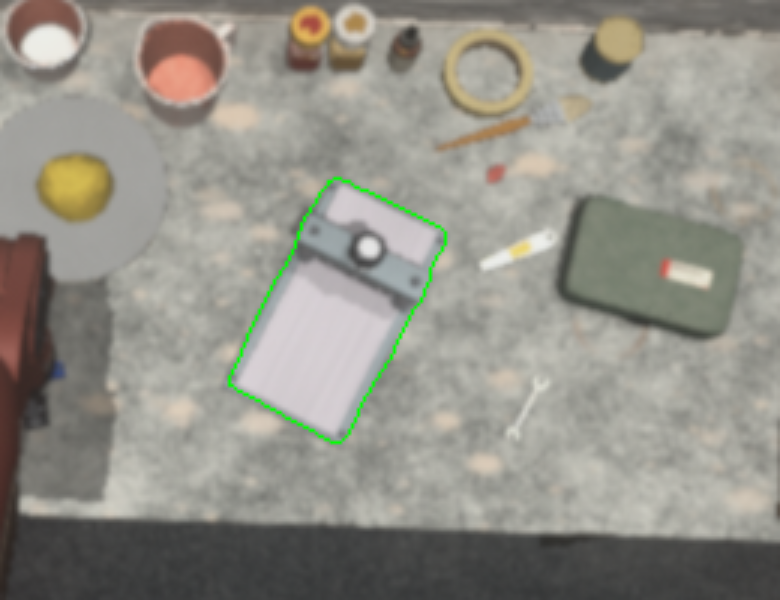

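View pics/w3.png

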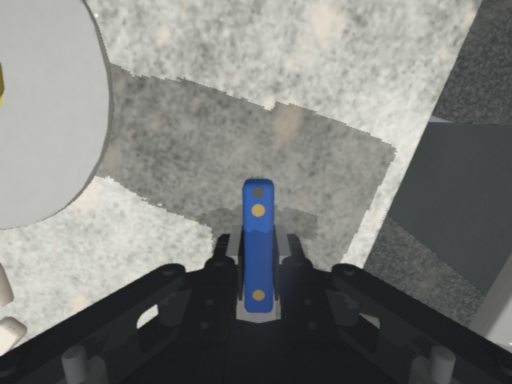

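Run:
```python
from h import *
plan([390,-110,190],0,6,10)
s,p,R,y=st()
import h
h.st=lambda:(s,np.array([390,-110,190.]),R,y)
plan([412,-215,120],-135,18,10)
```

```text
[[17,-10,21,-0.0,10],[17,-10,21,-0.0,10],[17,-10,22,-0.0,10],[17,-10,21,-0.0,10],[17,-11,22,-0.0,10],[17,-10,21,-0.0,10]]
[[1,4,6,0.131,10],[0,4,6,0.131,10],[-1,4,6,0.131,10],[-2,4,6,0.131,10],[-2,4,5,0.131,10],[-3,4,5,0.131,10],[-4,4,5,0.131,10],[-4,4,4,0.131,10],[-5,4,3,0.131,10],[-5,4,3,0.131,10],[-6,4,2,0.131,10],[-6,4,1,0.131,10]]
[[-6,4,1,0.131,10],[-6,4,0,0.131,10],[-6,4,-1,0.131,10],[-5,4,-2,0.131,10],[-5,4,-2,0.131,10],[-5,3,-3,0.131,10]]
```

Emit:
{"name": "carry_out", "arguments": {
  "rows": [
    [[17,-10,21,0,10],[17,-10,21,0,10],[17,-10,22,0,10],[17,-10,21,0,10],[17,-11,22,0,10],[17,-10,21,0,10]]
  ]
}}

```text
time_s: 9.4
ee_pos: [383.5, -111.4, 183.8]
eef_rot: [[-0.956, 0.009, 0.295], [-0.295, -0.001, -0.956], [-0.008, -1.0, 0.004]]
ft_force: [0.6, -0.7, -0.5]
finger_gap: 14.6
```

Emit:
{"name": "carry_out", "arguments": {
  "rows": [
    [[1,4,6,0.131,10],[0,4,6,0.131,10],[-1,4,6,0.131,10],[-2,4,6,0.131,10],[-2,4,5,0.131,10],[-3,4,5,0.131,10],[-4,4,5,0.131,10],[-4,4,4,0.131,10],[-5,4,3,0.131,10],[-5,4,3,0.131,10],[-6,4,2,0.131,10],[-6,4,1,0.131,10]]
  ]
}}

```text
time_s: 10.6
ee_pos: [386.7, -183.3, 121.2]
eef_rot: [[-0.229, -0.011, -0.973], [0.973, 0.011, -0.229], [0.013, -1.0, 0.009]]
ft_force: [-0.0, -0.7, -0.4]
finger_gap: 14.3
```

Run:
```python
from h import *
show()
s,p,R,y=st()
plan([412,-215,120],64-y,9,10)
```

```text
t 10.6 p [ 386.7 -183.3  121.2] yaw 103.23 q [-35.3  12.9 -32.1  45.9   0.1 -48.5] F [-0.04 -0.71 -0.44] T [-0.006  0.013 -0.034] gap 14.3 down [-0.011  0.011 -1.   ]
[[-4,0,-2,0.076,10],[-4,0,-2,0.076,10],[-4,0,-3,0.076,10],[-3,0,-3,0.076,10],[-3,0,-3,0.076,10],[-3,0,-3,0.076,10],[-3,0,-4,0.076,10],[-3,0,-4,0.076,10],[-2,1,-3,0.076,10]]
```

Emit:
{"name": "carry_out", "arguments": {
  "rows": [
    [[-4,0,-2,0.078,10],[-4,0,-2,0.078,10],[-4,0,-3,0.078,10],[-3,0,-3,0.078,10],[-3,0,-3,0.078,10],[-3,0,-3,0.078,10],[-3,0,-4,0.078,10],[-3,0,-4,0.078,10],[-2,1,-3,0.078,10],[0,0,0,0,10]]
  ]
}}

```text
time_s: 11.6
ee_pos: [403.9, -211.4, 105.7]
eef_rot: [[0.485, -0.032, -0.874], [0.875, 0.026, 0.484], [0.007, -0.999, 0.041]]
ft_force: [-0.6, -1.2, -1.1]
finger_gap: 14.3
```

```bash
cat >> h.py <<'E'
def cf(p):
    "world -> gap_mouth frame xy (yaw -25.5)"
    a=np.radians(-25.5); u=np.array([np.cos(a),np.sin(a)]); w=np.array([-u[1],u[0]])
    d=np.array(p[:2])-[597,-303.5]; return np.round([d@u,d@w],1)
E
python3 - <<'E'
from h import *
show()
s,p,R,y=st(); print(cf(p))
Rg=np.array([[-0.957,.027,.289],[-.289,-.006,-.957],[-.024,-1,.014]])
leaf=np.array([-.299,.954,0]); print("leaf now",R@Rg.T@leaf)
for n in("wrist","side"):
    f=arm.grab_frame(n);cv2.imwrite(f"pics/{n}4.png",f[:,:,::-1])
    for l in("gap_mouth","knob_grip","gauge_tip","gauge_grip","caster"): print(n,l,lm(n,l))
E
```

```text
t 11.6 p [ 403.9 -211.4  105.7] yaw 60.99 q [-36.9  17.8 -27.9  46.6   0.1  -7.9] F [-0.59 -1.17 -1.09] T [-0.026 -0.011  0.017] gap 14.3 down [-0.032  0.026 -0.999]
[-214.   -0.]
leaf now [ 0.87895418 -0.47519234 -0.02663554]
wrist gap_mouth []
wrist knob_grip []
wrist gauge_tip []
wrist gauge_grip [(0.76, [404.4, -214.3, 111.6])]
wrist caster []
side gap_mouth [(0.7, [597.8, -303.7, 19.6]), (0.54, [689.2, 309.8, -1.1])]
side knob_grip [(0.47, [454.8, -502.1, -1.0]), (0.45, [598.2, -303.5, 146.9])]
side gauge_tip [(0.88, [528.5, -282.2, 96.1])]
side gauge_grip [(0.63, [403.9, -213.4, 111.4])]
side caster [(0.62, [559.6, -288.3, 0.3]), (0.26, [406.2, -215.4, 101.2])]
```

View pics/wrist4.png

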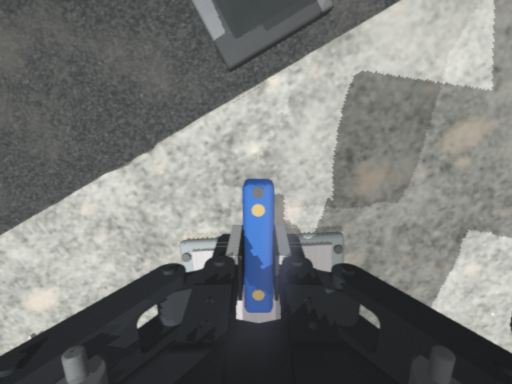

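View pics/side4.png

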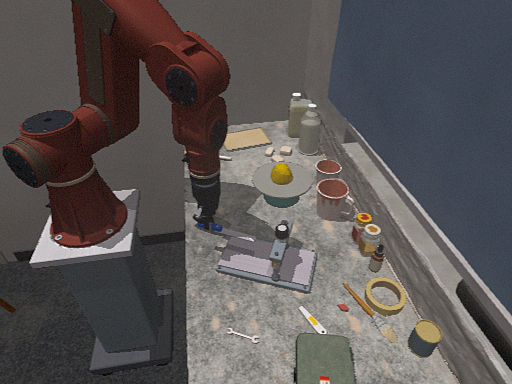

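Run:
```python
from h import *
plan([408,-213.3,45],3,4,10)
s,p,R,y=st()
import h
h.st=lambda:(s,np.array([408,-213.3,45.]),R,y)
plan([446,-231.5,36],0,5,10)
```

```text
[[0,15,-2,-0.013,10],[0,16,-1,-0.013,10],[0,15,-2,-0.013,10],[0,16,-1,-0.013,10]]
[[0,1,-8,-0.0,10],[1,2,-9,-0.0,10],[0,1,-8,-0.0,10],[1,2,-9,-0.0,10],[0,1,-8,-0.0,10]]
```

Emit:
{"name": "carry_out", "arguments": {
  "rows": [
    [[0,13,-2,-0.013,10],[0,14,-1,-0.013,10],[0,13,-2,-0.013,10],[0,10,-1,-0.013,10],[0,0,0,0,10]]
  ]
}}

```text
time_s: 12.7
ee_pos: [409.2, -213.8, 56.0]
eef_rot: [[0.435, -0.028, -0.9], [0.901, 0.023, 0.434], [0.009, -0.999, 0.035]]
ft_force: [1.0, -0.4, 1.0]
finger_gap: 14.2
```

```bash
cat >> h.py <<'E'
Rg=np.array([[-0.957,.027,.289],[-.289,-.006,-.957],[-.024,-1,.014]])
def leaf(Rg=Rg,l=np.array([-.299,.954,0])):
    s,p,R,y=st(); d=R@Rg.T@l; print("leaf",np.round(d,3),"tip z drop",round(142*d[2],1),"cf",cf(p),"yaw leaf",round(np.degrees(np.arctan2(d[1],d[0])),1))
E
python3 - <<'E'
from h import *
show(); leaf()
plan([446,-231.5,36],0,5,10)
E
```

```text
t 12.7 p [ 409.2 -213.8   56. ] yaw 64.24 q [-36.7  22.1 -30.8  39.2   0.1 -11. ] F [ 0.99 -0.36  1.04] T [-0.026 -0.019  0.004] gap 14.2 down [-0.028  0.023 -0.999]
leaf [ 0.905 -0.425 -0.021] tip z drop -3.0 cf [-2.081e+02  1.000e-01] yaw leaf -25.1
[[0,4,-8,-0.0,10],[0,4,-8,-0.0,10],[0,4,-8,-0.0,10],[0,3,-9,-0.0,10],[0,4,-8,-0.0,10]]
```

Emit:
{"name": "carry_out", "arguments": {
  "rows": [
    [[0,4,-8,0,10],[0,4,-8,0,10],[0,4,-8,0,10],[0,3,-9,0,10],[0,2,-8,0,10],[0,0,0,0,10]]
  ]
}}

```text
time_s: 13.3
ee_pos: [450.6, -233.9, 37.3]
eef_rot: [[0.435, -0.025, -0.9], [0.9, 0.021, 0.435], [0.008, -0.999, 0.032]]
ft_force: [1.1, -0.6, -0.4]
finger_gap: 14.5
```

Run:
```python
from h import *
show(); leaf()
for n in("wrist","side"):
    f=arm.grab_frame(n);cv2.imwrite(f"pics/{n}5.png",f[:,:,::-1])
    for l in("gap_mouth","knob_grip","gauge_tip","gauge_grip","caster"): print(n,l,lm(n,l))
f=cv2.imread("pics/side5.png");cv2.imwrite("pics/side5c.png",cv2.resize(f[200:300,190:340],None,fx=5,fy=5,interpolation=cv2.INTER_CUBIC))
```

```text
t 13.3 p [ 450.6 -233.9   37.3] yaw 64.2 q [-35.8  27.5 -25.1  39.3   0.1 -10. ] F [ 1.08 -0.6  -0.39] T [ 0.004 -0.003 -0.024] gap 14.5 down [-0.025  0.021 -0.999]
leaf [ 0.904 -0.425 -0.018] tip z drop -2.6 cf [-162.1   -0.2] yaw leaf -25.2
wrist gap_mouth []
wrist knob_grip []
wrist gauge_tip [(0.32, [453.1, -235.9, 34.3])]
wrist gauge_grip [(0.77, [454.4, -233.6, 41.7])]
wrist caster []
side gap_mouth [(0.89, [600.7, -304.8, 24.2])]
side knob_grip [(0.61, [595.6, -302.2, 146.5])]
side gauge_tip [(0.52, [574.3, -297.3, 31.5])]
side gauge_grip [(0.72, [449.7, -235.0, 42.6])]
side caster [(0.85, [561.2, -286.4, -1.6])]
```

View pics/wrist5.png

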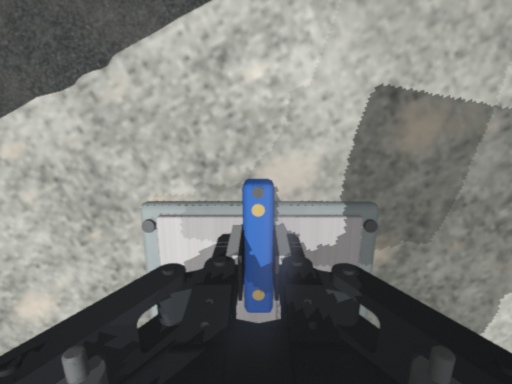

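View pics/side5c.png

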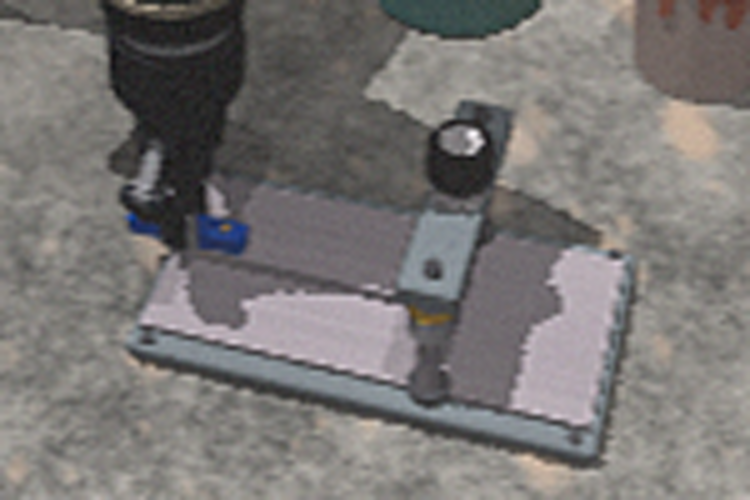

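Emit:
{"name": "carry_out", "arguments": {
  "rows": [
    [[0,3,0,0,10],[0,3,0,0,10],[0,1,0,0,10],[0,0,0,0,10]]
  ]
}}

```text
time_s: 14.3
ee_pos: [449.1, -233.1, 30.0]
eef_rot: [[0.435, -0.026, -0.9], [0.9, 0.022, 0.435], [0.008, -0.999, 0.033]]
ft_force: [0.9, -0.2, -0.5]
finger_gap: 14.5
```

Run:
```python
from h import *
show(); leaf()
```

```text
t 14.3 p [ 449.1 -233.1   30. ] yaw 64.19 q [-35.8  27.9 -25.7  38.3   0.1 -10. ] F [ 0.86 -0.24 -0.55] T [-0.061 -0.146  0.008] gap 14.5 down [-0.026  0.022 -0.999]
leaf [ 0.904 -0.426 -0.019] tip z drop -2.7 cf [-1.638e+02 -1.000e-01] yaw leaf -25.2
```

Emit:
{"name": "carry_out", "arguments": {
  "rows": [
    [[0,0,0,0,28],[0,0,0,0,28],[0,0,0,0,28],[0,-1,0,0,28],[0,-1,0,0,28]]
  ]
}}

```text
time_s: 14.8
ee_pos: [449.2, -233.2, 32.2]
eef_rot: [[0.435, -0.026, -0.9], [0.9, 0.022, 0.435], [0.008, -0.999, 0.033]]
ft_force: [0.0, -0.4, 0.2]
finger_gap: 27.8
```

Run:
```python
from h import *
show()
for n in("side",):
    f=arm.grab_frame(n);cv2.imwrite(f"pics/{n}6.png",f[:,:,::-1])
    print(lm(n,"gauge_tip"),lm(n,"gauge_grip"))
```

```text
t 14.8 p [ 449.2 -233.2   32.2] yaw 64.19 q [-35.8  27.8 -25.6  38.6   0.1 -10. ] F [ 0.   -0.38  0.21] T [-0.024 -0.007  0.048] gap 27.8 down [-0.026  0.022 -0.999]
[(0.54, [577.3, -301.2, 25.4]), (0.53, [455.7, -503.3, -0.4])] [(0.64, [450.8, -235.5, 34.0])]
```

Emit:
{"name": "carry_out", "arguments": {
  "rows": [
    [[0,3,0,0,28],[0,0,0,0,20],[0,0,0,0,10],[0,0,0,0,10],[0,0,0,0,10],[0,0,0,0,10]]
  ]
}}

```text
time_s: 15.55
ee_pos: [449.3, -233.2, 29.3]
eef_rot: [[0.435, -0.026, -0.9], [0.9, 0.021, 0.435], [0.008, -0.999, 0.032]]
ft_force: [-0.3, -0.5, 1.4]
finger_gap: 14.5
```

Run:
```python
from h import *
show()
s,p,R,y=st(); np.save("Rg2.npy",R)
plan([p[0]+20*.9026,p[1]-20*.4305,p[2]+0.3],0,4,10)
```

```text
t 15.55 p [ 449.3 -233.2   29.3] yaw 64.2 q [-35.8  28.  -25.8  38.1   0.1 -10. ] F [-0.27 -0.52  1.41] T [-0.021 -0.018  0.032] gap 14.5 down [-0.026  0.021 -0.999]
[[0,0,-5,-0.0,10],[0,0,-5,-0.0,10],[0,0,-5,-0.0,10],[0,-1,-5,-0.0,10]]
```

Emit:
{"name": "carry_out", "arguments": {
  "rows": [
    [[0,-0.2,-5,0,10],[0,-0.2,-5,0,10],[0,-0.2,-5,0,10],[0,0,0,0,10]]
  ]
}}

```text
time_s: 15.95
ee_pos: [463.6, -240.2, 29.3]
eef_rot: [[0.435, -0.026, -0.9], [0.9, 0.021, 0.435], [0.008, -0.999, 0.033]]
ft_force: [1.4, -0.5, 2.3]
finger_gap: 14.2
```

```bash
cat >> h.py <<'E'
def leaf2():
    R0=np.load("Rg2.npy"); l=-R0[:,2].copy(); l[2]=0; l/=np.linalg.norm(l); leaf(R0,l)
E
python3 - <<'E'
from h import *
show();leaf2()
E
```

```text
t 15.95 p [ 463.6 -240.2   29.3] yaw 64.19 q [-35.5  29.4 -23.2  39.4   0.1  -9.7] F [ 1.38 -0.47  2.31] T [-0.27  -0.317 -0.03 ] gap 14.2 down [-0.026  0.021 -0.999]
leaf [ 0.9   -0.435 -0.   ] tip z drop -0.1 cf [-147.6   -0.2] yaw leaf -25.8
```

Emit:
{"name": "carry_out", "arguments": {
  "rows": [
    [[0,-0.3,-4,0,10],[0,-0.2,-4,0,10],[0,-0.2,-4,0,10],[0,0,0,0,10]]
  ]
}}

```text
time_s: 16.35
ee_pos: [475.5, -245.8, 29.4]
eef_rot: [[0.435, -0.026, -0.9], [0.9, 0.022, 0.435], [0.008, -0.999, 0.033]]
ft_force: [0.2, 0.1, -0.4]
finger_gap: 13.9
```

Run:
```python
from h import *
show();leaf2()
```

```text
t 16.35 p [ 475.5 -245.8   29.4] yaw 64.2 q [-35.3  30.5 -21.1  40.4   0.2  -9.5] F [ 0.2   0.05 -0.37] T [ 0.007 -0.084 -0.026] gap 13.9 down [-0.026  0.022 -0.999]
leaf [ 0.9   -0.435 -0.001] tip z drop -0.1 cf [-134.5   -0.3] yaw leaf -25.8
```

Emit:
{"name": "carry_out", "arguments": {
  "rows": [
    [[0,-0.2,-5,0,10],[0,-0.2,-5,0,10],[0,-0.2,-5,0,10],[0,-0.2,-5,0,10],[0,-0.2,-5,0,10],[0,0,0,0,10]]
  ]
}}

```text
time_s: 16.95
ee_pos: [500.1, -257.7, 29.4]
eef_rot: [[0.435, -0.026, -0.9], [0.9, 0.022, 0.435], [0.008, -0.999, 0.033]]
ft_force: [-0.2, 0.2, 0.3]
finger_gap: 14.0
```

Run:
```python
from h import *
show();leaf2()
for n in("side","wrist"):
    f=arm.grab_frame(n);cv2.imwrite(f"pics/{n}7.png",f[:,:,::-1])
print(lm("side","gauge_tip"),lm("side","gauge_grip"),lm("side","gap_mouth"))
f=cv2.imread("pics/side7.png");cv2.imwrite("pics/side7c.png",cv2.resize(f[200:300,190:340],None,fx=5,fy=5,interpolation=cv2.INTER_CUBIC))
```

```text
t 16.95 p [ 500.1 -257.7   29.4] yaw 64.2 q [-34.8  32.8 -16.6  42.5   0.2  -9. ] F [-0.19  0.15  0.33] T [-0.078 -0.063 -0.037] gap 14.0 down [-0.026  0.022 -0.999]
leaf [ 0.9   -0.435 -0.001] tip z drop -0.1 cf [-107.2   -0.4] yaw leaf -25.8
[(0.62, [625.3, -325.6, 24.3])] [(0.7, [503.1, -258.1, 30.6]), (0.26, [706.6, 240.2, -4.9])] [(0.79, [597.2, -303.2, 22.6])]
```

View pics/side7c.png

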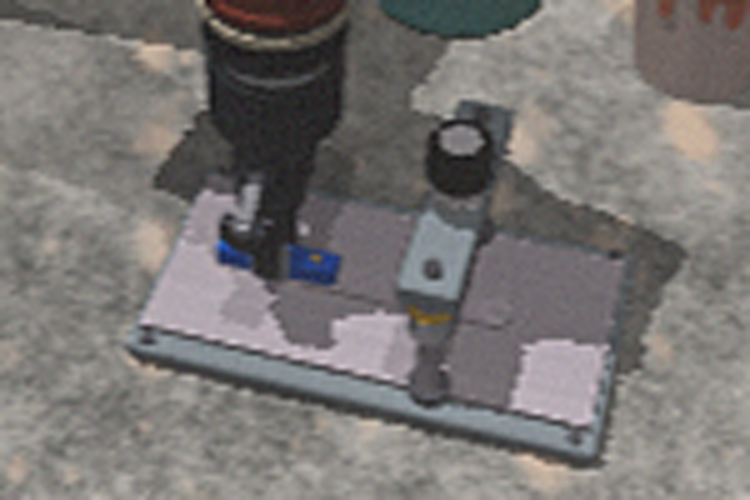

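Emit:
{"name": "carry_out", "arguments": {
  "rows": [
    [[0,0,0,0,30],[0,0,0,0,40],[0,0,0,0,60],[0,-15,0,0,60],[0,-35,0,0,60],[0,-40,0,0,60],[0,-40,0,0,60],[0,-30,0,0,60],[0,-20,0,0,60],[0,0,0,0,60]]
  ]
}}

```text
time_s: 18.2
ee_pos: [502.3, -260.2, 215.8]
eef_rot: [[0.436, -0.03, -0.9], [0.9, 0.024, 0.435], [0.009, -0.999, 0.037]]
ft_force: [0.1, 0.2, 0.0]
finger_gap: 59.9
```

Run:
```python
from h import *
show()
f=arm.grab_frame("wrist");cv2.imwrite("pics/w8.png",f[:,:,::-1])
print(lm("wrist","knob_grip"),lm("wrist","gauge_grip"))
f=arm.grab_frame("side");print(lm("side","knob_grip"),lm("side","gauge_tip"),lm("side","gauge_grip"))
plan([596.5,-303.5,210],0,4,60)
```

```text
t 18.2 p [ 502.3 -260.2  215.8] yaw 64.18 q [-34.9  23.4  -1.3  67.5   0.2  -9.1] F [0.14 0.2  0.03] T [-0.079 -0.027  0.025] gap 59.9 down [-0.03   0.024 -0.999]
[(0.82, [595.0, -302.8, 146.0])] [(0.87, [501.2, -256.3, 30.5])]
[(0.5, [598.2, -301.7, 146.1])] [(0.8, [625.0, -322.5, 26.4])] [(0.67, [499.9, -255.6, 30.4])]
[[0,-1,-26,-0.0,60],[1,-1,-27,-0.0,60],[0,-1,-26,-0.0,60],[1,0,-27,-0.0,60]]
```

View pics/w8.png

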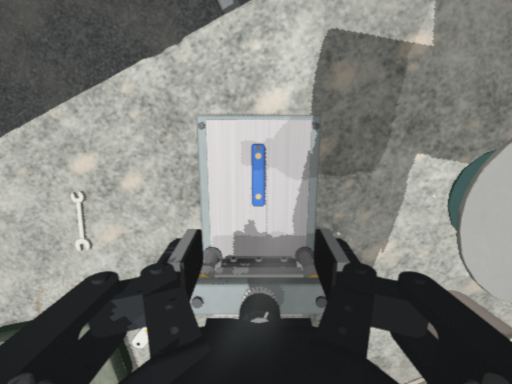

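Emit:
{"name": "carry_out", "arguments": {
  "rows": [
    [[0,-1,-26,0,60],[0,-1,-27,0,60],[1,-1,-25,0,60],[0,0,-22,0,60],[0,0,0,0,60]]
  ]
}}

```text
time_s: 19.05
ee_pos: [591.7, -301.5, 205.7]
eef_rot: [[0.436, -0.041, -0.899], [0.9, 0.032, 0.435], [0.011, -0.999, 0.051]]
ft_force: [-0.6, 0.3, -0.5]
finger_gap: 60.1
```

Run:
```python
from h import *
show()
f=arm.grab_frame("wrist");cv2.imwrite("pics/w9.png",f[:,:,::-1])
print(lm("wrist","knob_grip"))
plan([596.5,-303.2,130],0,5,60)
```

```text
t 19.05 p [ 591.7 -301.5  205.7] yaw 64.15 q [-33.4  35.8  17.7  74.9   0.2  -7.6] F [-0.63  0.26 -0.48] T [-0.01   0.053  0.005] gap 60.1 down [-0.041  0.032 -0.999]
[(0.92, [595.0, -301.5, 146.7])]
[[0,15,-2,-0.0,60],[0,15,-2,-0.0,60],[0,15,-2,-0.0,60],[0,15,-2,-0.0,60],[0,16,-3,-0.0,60]]
```

View pics/w9.png

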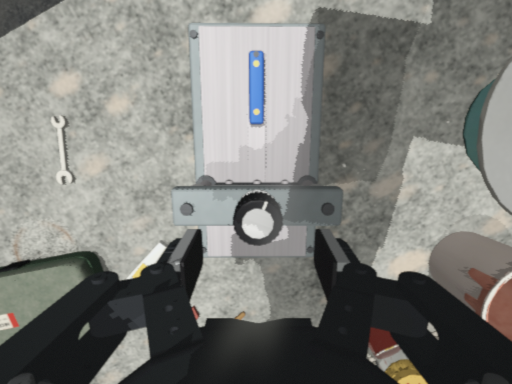

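Run:
```python
from h import *
C=arm.camera_info("wrist"); print(px2w(C,258,219,159), px2w(C,258,217,133))
```

```text
[ 594.90181528 -302.04549547  159.        ] [ 601.38132909 -304.89164515  133.        ]
```

Emit:
{"name": "carry_out", "arguments": {
  "rows": [
    [[0,13,-2,0,60],[0,15,-2,0,60],[0,15,-2,0,60],[0,13,-2,0,60],[0,10,-1,0,60],[0,0,0,0,60]]
  ]
}}

```text
time_s: 19.75
ee_pos: [591.4, -300.2, 134.6]
eef_rot: [[0.436, -0.045, -0.899], [0.9, 0.034, 0.435], [0.011, -0.998, 0.055]]
ft_force: [-0.3, 0.1, -0.7]
finger_gap: 60.0
```

Run:
```python
from h import *
show();s,p,R,y=st(); print(R.T@(np.array([596,-302.8,130])-p))
```

```text
t 19.75 p [ 591.4 -300.2  134.6] yaw 64.13 q [-33.3  38.   10.9  66.1   0.2  -7.5] F [-0.26  0.1  -0.71] T [-0.027 -0.049  0.002] gap 60.0 down [-0.045  0.034 -0.998]
[-0.40880999  4.30043764 -5.57245837]
```

Emit:
{"name": "carry_out", "arguments": {
  "rows": [
    [[0,3,-4,0,60],[0,0,0,0,45],[0,0,0,0,30],[0,0,0,0,30],[0,0,0,0,30],[0,0,0,0,30]]
  ]
}}

```text
time_s: 20.35
ee_pos: [594.9, -302.9, 132.6]
eef_rot: [[0.437, -0.045, -0.898], [0.9, 0.032, 0.436], [0.009, -0.998, 0.054]]
ft_force: [-0.7, -0.2, -2.3]
finger_gap: 34.7
```

Run:
```python
from h import *
show()
```

```text
t 20.35 p [ 594.9 -302.9  132.6] yaw 64.11 q [-33.3  38.5  11.5  66.2   0.1  -7.4] F [-0.74 -0.23 -2.34] T [-0.149  0.067 -0.041] gap 34.7 down [-0.045  0.032 -0.998]
```

Emit:
{"name": "carry_out", "arguments": {
  "rows": [
    [[0,0,0,0.1,30],[0,0,0,0.1,30],[0,0,0,0.1,30],[0,0,0,0.1,30],[0,0,0,0.1,30],[0,0,0,0.1,30],[0,0,0,0,30]]
  ]
}}

```text
time_s: 21.05
ee_pos: [596.4, -301.5, 132.6]
eef_rot: [[0.879, -0.041, -0.476], [0.477, 0.037, 0.878], [-0.018, -0.999, 0.052]]
ft_force: [-3.8, -1.1, -3.3]
finger_gap: 34.4
```

Run:
```python
from h import *
show()
```

```text
t 21.05 p [ 596.4 -301.5  132.6] yaw 28.49 q [-33.3  38.5  11.5  66.1   0.5  28.2] F [-3.78 -1.1  -3.27] T [ 0.324 -0.544 -0.028] gap 34.4 down [-0.041  0.037 -0.999]
```

Emit:
{"name": "carry_out", "arguments": {
  "rows": [
    [[0,0,0,0.1,30],[0,0,0,0.1,30],[0,0,0,0.1,30],[0,0,0,0.1,30],[0,0,0,0.1,30],[0,0,0,0.1,30],[0,0,0,0,30]]
  ]
}}

```text
time_s: 21.75
ee_pos: [597.9, -301.4, 133.0]
eef_rot: [[0.994, -0.036, 0.104], [-0.103, 0.039, 0.994], [-0.04, -0.999, 0.035]]
ft_force: [-4.5, -0.3, -2.9]
finger_gap: 34.4
```

Run:
```python
from h import *
show()
f=arm.grab_frame("side");cv2.imwrite("pics/s10.png",f[:,:,::-1])
```

```text
t 21.75 p [ 597.9 -301.4  133. ] yaw -5.9 q [-33.4  38.5  11.5  66.    0.7  62.6] F [-4.53 -0.27 -2.89] T [-0.024 -0.749 -0.021] gap 34.4 down [-0.036  0.039 -0.999]
```

Emit:
{"name": "carry_out", "arguments": {
  "rows": [
    [[0,0,0,0,50],[0,0,0,0,60],[0,0,0,0,60],[0,-15,0,0,60],[0,-25,0,0,60],[0,-15,0,0,70]]
  ]
}}

```text
time_s: 22.4
ee_pos: [599.3, -303.0, 188.6]
eef_rot: [[0.995, -0.038, 0.088], [-0.087, 0.039, 0.995], [-0.042, -0.998, 0.036]]
ft_force: [1.3, -0.8, -0.7]
finger_gap: 69.7
```

Run:
```python
from h import *
show()
s,p,R,y=st()
plan([500.3,-257,150],-25.5-y,6,85)
```

```text
t 22.4 p [ 599.3 -303.   188.6] yaw -4.97 q [-33.4  37.1  17.5  73.5   0.7  61.6] F [ 1.3  -0.76 -0.67] T [-0.068 -0.085 -0.03 ] gap 69.7 down [-0.038  0.039 -0.998]
[[-17,7,6,0.06,85],[-17,7,5,0.06,85],[-17,8,4,0.06,85],[-18,7,3,0.06,85],[-18,8,2,0.06,85],[-17,7,0,0.06,85]]
```

Emit:
{"name": "carry_out", "arguments": {
  "rows": [
    [[-17,5,6,0.063,85],[-17,6,5,0.063,85],[-17,7,4,0.063,85],[-18,7,3,0.063,85],[-18,8,2,0.063,85],[-16,7,0,0.063,85],[0,0,0,0,85]]
  ]
}}

```text
time_s: 23.1
ee_pos: [502.0, -257.1, 157.4]
eef_rot: [[0.891, -0.03, 0.454], [-0.453, 0.033, 0.891], [-0.041, -0.999, 0.015]]
ft_force: [0.2, -0.2, 0.2]
finger_gap: 84.7
```

Run:
```python
from h import *
show()
s,p,R,y=st();print(cf(p))
f=arm.grab_frame("wrist");cv2.imwrite("pics/w11.png",f[:,:,::-1]);print(lm("wrist","gauge_grip"))
f=arm.grab_frame("side");print(lm("side","gauge_grip"),lm("side","gauge_tip"))
plan([500.3,-257,40],-25.5-y,6,85)
```

```text
t 23.1 p [ 502.  -257.1  157.4] yaw -26.96 q [-34.9  25.7  -6.9  59.9   0.6  82.1] F [ 0.19 -0.19  0.15] T [ 0.013 -0.014  0.05 ] gap 84.7 down [-0.03   0.033 -0.999]
[-105.7    1. ]
[(0.56, [500.6, -258.7, 33.0])]
[(0.62, [500.1, -257.5, 34.5])] [(0.75, [626.3, -322.8, 24.3])]
[[0,20,0,-0.004,85],[0,20,0,-0.004,85],[0,20,-1,-0.004,85],[0,19,0,-0.004,85],[0,20,-1,-0.004,85],[0,19,0,-0.004,85]]
```

View pics/w11.png

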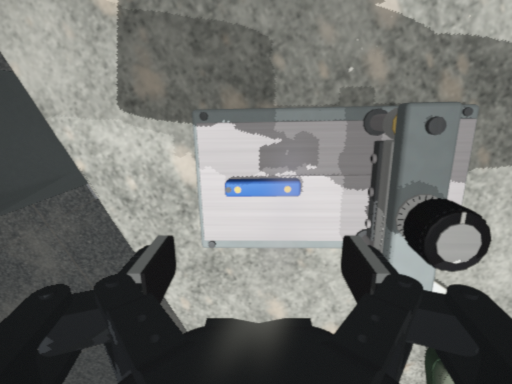

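Emit:
{"name": "carry_out", "arguments": {
  "rows": [
    [[0,19,0,-0.004,85],[0,20,0,-0.004,85],[0,20,-1,-0.004,85],[0,19,0,-0.004,85],[0,18,-1,-0.004,85],[0,10,0,-0.004,85],[0,0,0,0,85]]
  ]
}}

```text
time_s: 24.05
ee_pos: [507.4, -261.0, 49.8]
eef_rot: [[0.906, -0.021, 0.424], [-0.423, 0.027, 0.906], [-0.031, -0.999, 0.015]]
ft_force: [1.0, 0.3, 0.7]
finger_gap: 85.0
```

Run:
```python
from h import *
show()
s,p,R,y=st();print(cf(p), R.T@(np.array([500.3,-257.3,20])-p))
f=arm.grab_frame("wrist");cv2.imwrite("pics/w12.png",f[:,:,::-1])
```

```text
t 24.05 p [ 507.4 -261.    49.8] yaw -25.03 q [-34.9  32.  -14.3  45.6   0.6  80.2] F [1.04 0.27 0.65] T [-0.005 -0.003 -0.003] gap 85.0 down [-0.021  0.027 -0.999]
[-99.2  -0.2] [-7.06344211 29.98971406 -0.10588624]
```

View pics/w12.png

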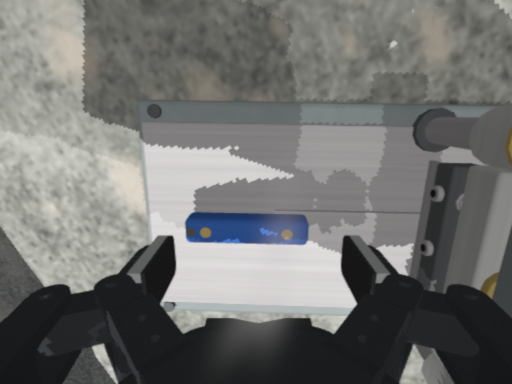

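Emit:
{"name": "carry_out", "arguments": {
  "rows": [
    [[-4,9,0,0,85],[-3,9,0,0,85],[0,6,0,0,85],[0,3,0,0,85],[0,0,0,0,85]]
  ]
}}

```text
time_s: 24.6
ee_pos: [501.9, -258.3, 23.7]
eef_rot: [[0.906, -0.018, 0.423], [-0.423, 0.024, 0.906], [-0.026, -1.0, 0.015]]
ft_force: [0.2, -0.1, -0.9]
finger_gap: 84.7
```

Run:
```python
from h import *
show()
s,p,R,y=st();print(cf(p))
f=arm.grab_frame("wrist");cv2.imwrite("pics/w13.png",f[:,:,::-1])
f=arm.grab_frame("side");cv2.imwrite("pics/s13.png",cv2.resize(f[200:300,190:340,::-1],None,fx=5,fy=5,interpolation=cv2.INTER_CUBIC))
```

```text
t 24.6 p [ 501.9 -258.3   23.7] yaw -25.02 q [-35.   33.2 -17.   41.5   0.6  80.1] F [ 0.24 -0.09 -0.9 ] T [-0.08  -0.006  0.017] gap 84.7 down [-0.018  0.024 -1.   ]
[-1.053e+02 -1.000e-01]
```

View pics/w13.png

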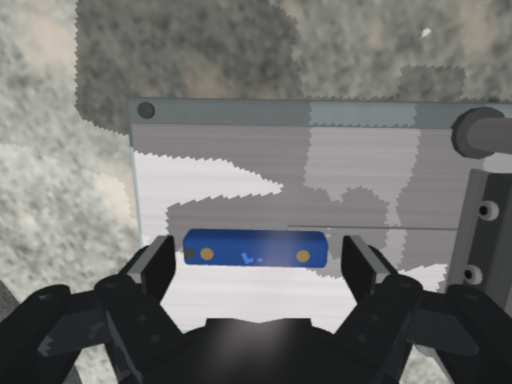

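View pics/s13.png

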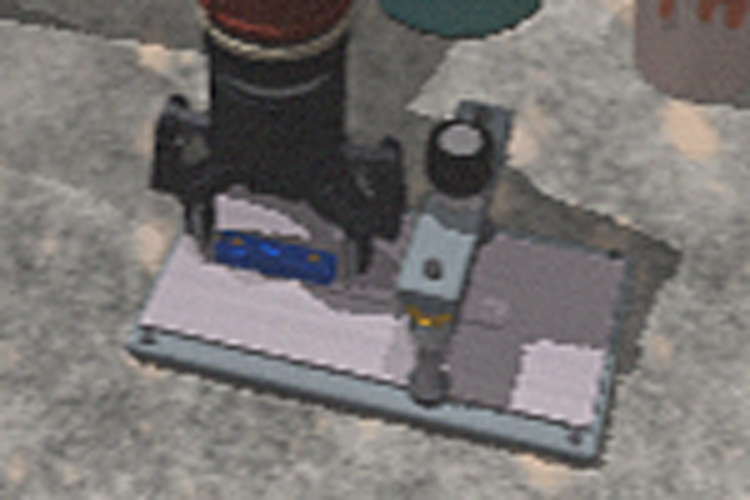

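Emit:
{"name": "carry_out", "arguments": {
  "rows": [
    [[0,4,0,0,85],[-3,0,0,0,85],[-2,0,0,0,85],[0,0,0,0,85]]
  ]
}}

```text
time_s: 25.1
ee_pos: [497.7, -256.4, 20.6]
eef_rot: [[0.906, -0.016, 0.423], [-0.423, 0.023, 0.906], [-0.024, -1.0, 0.014]]
ft_force: [0.2, -0.3, 0.6]
finger_gap: 85.1
```

Emit:
{"name": "carry_out", "arguments": {
  "rows": [
    [[-2,0,0,0,85],[-2,0,0,0,85]]
  ]
}}

```text
time_s: 25.3
ee_pos: [494.1, -254.8, 20.9]
eef_rot: [[0.906, -0.016, 0.423], [-0.423, 0.023, 0.906], [-0.024, -1.0, 0.014]]
ft_force: [0.6, -0.5, -0.3]
finger_gap: 85.1
```

Emit:
{"name": "carry_out", "arguments": {
  "rows": [
    [[-2,0,0,0,85]]
  ]
}}

```text
time_s: 25.4
ee_pos: [492.3, -254.0, 21.1]
eef_rot: [[0.906, -0.015, 0.423], [-0.423, 0.023, 0.906], [-0.023, -1.0, 0.014]]
ft_force: [0.6, 0.8, -0.6]
finger_gap: 85.2
```

Emit:
{"name": "carry_out", "arguments": {
  "rows": [
    [[-2,0,0,0,85]]
  ]
}}

```text
time_s: 25.5
ee_pos: [490.4, -253.1, 21.1]
eef_rot: [[0.906, -0.015, 0.423], [-0.423, 0.023, 0.906], [-0.023, -1.0, 0.014]]
ft_force: [0.2, -0.9, -0.4]
finger_gap: 85.2
```

Emit:
{"name": "carry_out", "arguments": {
  "rows": [
    [[-2,0,0,0,85]]
  ]
}}

```text
time_s: 25.6
ee_pos: [488.4, -252.2, 21.2]
eef_rot: [[0.906, -0.015, 0.423], [-0.423, 0.023, 0.906], [-0.023, -1.0, 0.014]]
ft_force: [0.5, -0.3, -1.0]
finger_gap: 85.2
```

```bash
cat >> h.py <<'E'
def samp(n=6):
    a=np.radians(-25.5);o=[]
    for i in range(n):
        arm.grab_frame("side"); F=arm.observe()["ft_force"]; o.append([F[0]*np.cos(a)+F[1]*np.sin(a),-F[0]*np.sin(a)+F[1]*np.cos(a),F[2]])
    o=np.array(o);print("F along, across, up",np.round(o.mean(0),2),"sd",np.round(o.std(0),2))
E
python3 - <<'E'
from h import *
show()
s,p,R,y=st();print(cf(p))
samp()
f=arm.grab_frame("wrist");cv2.imwrite("pics/w14.png",f[:,:,::-1])
E
```

```text
t 25.6 p [ 488.4 -252.2   21.2] yaw -25.02 q [-35.3  32.  -19.8  39.7   0.6  79.8] F [ 0.55 -0.26 -0.97] T [-0.007 -0.107  0.03 ] gap 85.2 down [-0.015  0.023 -1.   ]
[-120.1   -0.4]
F along, across, up [0.23 0.29 0.11] sd [0.28 0.39 0.58]
```

View pics/w14.png

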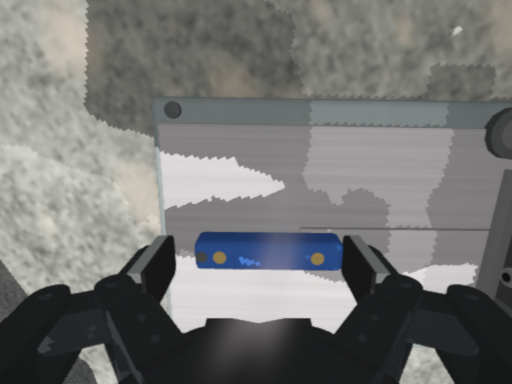

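Emit:
{"name": "carry_out", "arguments": {
  "rows": [
    [[2,0,0,0,85],[0,-15,0,0,85],[0,-35,0,0,85],[0,-40,0,0,85],[0,-40,0,0,80],[0,-30,0,0,75],[5,-14,0,0,70],[0,0,0,0,65]]
  ]
}}

```text
time_s: 26.75
ee_pos: [497.9, -259.2, 200.8]
eef_rot: [[0.906, -0.017, 0.423], [-0.423, 0.024, 0.906], [-0.026, -1.0, 0.015]]
ft_force: [1.1, 0.2, -0.3]
finger_gap: 65.3
```

Run:
```python
from h import *
show()
plan([595.8,-302.7,185],0,4,60)
```

```text
t 26.75 p [ 497.9 -259.2  200.8] yaw -25.02 q [-35.3  22.9  -4.4  64.3   0.6  79.7] F [ 1.1   0.17 -0.31] T [-0.05  -0.045  0.011] gap 65.3 down [-0.017  0.024 -1.   ]
[[27,3,0,-0.0,60],[27,3,1,-0.0,60],[27,4,0,-0.0,60],[27,3,1,-0.0,60]]
```

Emit:
{"name": "carry_out", "arguments": {
  "rows": [
    [[27,1,0,0,60],[27,1,1,0,60],[27,1,0,0,60],[23,1,1,0,60],[0,0,0,0,60]]
  ]
}}

```text
time_s: 27.25
ee_pos: [593.8, -301.2, 188.6]
eef_rot: [[0.906, -0.022, 0.424], [-0.423, 0.027, 0.906], [-0.031, -0.999, 0.015]]
ft_force: [-1.7, 0.9, -0.9]
finger_gap: 60.4
```

Run:
```python
from h import *
show()
plan([595.5,-302.6,133],0,4,60)
```

```text
t 27.25 p [ 593.8 -301.2  188.6] yaw -25.03 q [-33.5  35.3  14.4  70.9   0.6  81.6] F [-1.7   0.91 -0.86] T [-0.022  0.014 -0.011] gap 60.4 down [-0.022  0.027 -0.999]
[[1,14,0,-0.0,60],[1,14,0,-0.0,60],[1,14,-1,-0.0,60],[1,14,0,-0.0,60]]
```

Descend, then close.

Emit:
{"name": "carry_out", "arguments": {
  "rows": [
    [[1,13,0,0,60],[1,15,0,0,60],[1,13,0,0,60],[1,10,0,0,60],[0,2,0,0,50],[0,0,0,0,40],[0,0,0,0,30],[0,0,0,0,30],[0,0,0,0,30]]
  ]
}}

```text
time_s: 28.15
ee_pos: [598.3, -301.9, 128.8]
eef_rot: [[0.906, -0.013, 0.423], [-0.423, 0.024, 0.906], [-0.022, -1.0, 0.016]]
ft_force: [4.0, -0.4, -3.1]
finger_gap: 34.2
```

Run:
```python
from h import *
show()
```

```text
t 28.15 p [ 598.3 -301.9  128.8] yaw -25.0 q [-33.4  37.3   8.8  62.9   0.7  81.6] F [ 4.02 -0.43 -3.1 ] T [-0.232 -0.446  0.004] gap 34.2 down [-0.013  0.024 -1.   ]
```

Emit:
{"name": "carry_out", "arguments": {
  "rows": [
    [[0,0,0,0.1,30],[0,0,0,0.1,30],[0,0,0,0.1,30],[0,0,0,0.1,30],[0,0,0,0.1,30],[0,0,0,0.1,30],[0,0,0,0.1,30],[0,0,0,0.1,30],[0,0,0,0.1,30],[0,0,0,0.1,30],[0,0,0,0,30]]
  ]
}}

```text
time_s: 29.25
ee_pos: [599.9, -303.7, 128.8]
eef_rot: [[0.093, -0.007, 0.996], [-0.995, 0.021, 0.093], [-0.022, -1.0, -0.005]]
ft_force: [2.1, -1.3, -3.0]
finger_gap: 34.4
```

Run:
```python
from h import *
show()
```

```text
t 29.25 p [ 599.9 -303.7  128.8] yaw -84.64 q [-33.5  37.2   8.7  62.4   0.8 141.2] F [ 2.14 -1.28 -3.  ] T [-0.026 -0.702 -0.035] gap 34.4 down [-0.007  0.021 -1.   ]
```

Emit:
{"name": "carry_out", "arguments": {
  "rows": [
    [[0,0,0,0,50],[0,0,0,0,60],[0,0,0,0,60],[0,-15,0,0,60],[0,-28,0,0,60],[0,-18,0,0,70]]
  ]
}}

```text
time_s: 29.85
ee_pos: [597.0, -303.0, 189.0]
eef_rot: [[0.104, -0.014, 0.995], [-0.994, 0.026, 0.104], [-0.027, -1.0, -0.011]]
ft_force: [0.7, -0.8, 1.3]
finger_gap: 69.9
```

Run:
```python
from h import *
show()
s,p,R,y=st()
plan([494,-254.5,130],-25.2-y,8,85)
```

```text
t 29.85 p [ 597. -303.  189.] yaw -84.04 q [-33.5  35.4  14.5  70.6   0.8 140.5] F [ 0.75 -0.8   1.26] T [ 0.001 -0.033  0.028] gap 69.9 down [-0.014  0.026 -1.   ]
[[-7,8,-12,-0.128,85],[-9,8,-11,-0.128,85],[-10,8,-10,-0.128,85],[-11,8,-9,-0.128,85],[-12,7,-7,-0.128,85],[-13,8,-5,-0.128,85],[-14,7,-4,-0.128,85],[-13,8,-2,-0.128,85]]
```

Emit:
{"name": "carry_out", "arguments": {
  "rows": [
    [[-7,2,-12,-0.13,85],[-9,2,-11,-0.13,85],[-10,2,-10,-0.13,85],[-11,4,-9,-0.13,85],[-12,10,-7,-0.13,85],[-13,14,-5,-0.13,85],[-14,14,-4,-0.13,85],[-12,14,-2,-0.13,85],[0,10,0,0,85],[0,0,0,0,85]]
  ]
}}

```text
time_s: 30.85
ee_pos: [491.5, -256.7, 122.6]
eef_rot: [[0.93, -0.008, 0.368], [-0.368, 0.021, 0.93], [-0.016, -1.0, 0.017]]
ft_force: [-1.2, -0.6, -0.4]
finger_gap: 84.9
```

Run:
```python
from h import *
show()
s,p,R,y=st()
f=arm.grab_frame("wrist");cv2.imwrite("pics/w15.png",f[:,:,::-1]);print(lm("wrist","gauge_grip"))
f=arm.grab_frame("side");print(lm("side","gauge_grip"),lm("side","gauge_tip"))
plan([494,-254.5,50],-25.2-y,4,85)
```

```text
t 30.85 p [ 491.5 -256.7  122.6] yaw -21.57 q [-35.5  25.4 -13.1  52.7   0.7  76. ] F [-1.18 -0.55 -0.39] T [ 0.004 -0.019  0.004] gap 84.9 down [-0.008  0.021 -1.   ]
[(0.84, [491.3, -254.0, 32.4])]
[(0.73, [492.5, -254.4, 31.4])] [(0.79, [619.3, -321.0, 24.0])]
[[0,19,1,0.016,85],[0,18,0,0.016,85],[0,19,1,0.016,85],[1,18,0,0.016,85]]
```

View pics/w15.png

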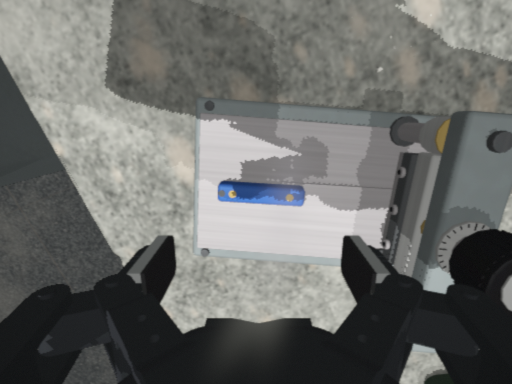

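Emit:
{"name": "carry_out", "arguments": {
  "rows": [
    [[1,18,0,0.016,85],[1,18,0,0.016,85],[0,18,0,0.016,85],[0,18,0,0.016,85],[0,10,0,0,85],[0,0,0,0,85]]
  ]
}}

```text
time_s: 31.7
ee_pos: [499.0, -259.6, 42.6]
eef_rot: [[0.902, 0.0, 0.431], [-0.431, 0.015, 0.902], [-0.006, -1.0, 0.014]]
ft_force: [0.2, 0.3, 0.0]
finger_gap: 85.1
```

Run:
```python
from h import *
show()
s,p,R,y=st()
print(cf(p),R.T@(np.array([492.7,-254,20.5])-p)); samp(4)
```

```text
t 31.7 p [ 499.  -259.6   42.6] yaw -25.52 q [-35.3  30.8 -17.8  41.8   0.7  80.2] F [0.18 0.28 0.04] T [-0.075  0.022  0.015] gap 85.1 down [ 0.     0.015 -1.   ]
[-107.3   -2.6] [-7.99920546 22.19184781  2.03255965]
F along, across, up [-0.22  0.26  0.16] sd [0.2  0.07 0.15]
```

Emit:
{"name": "carry_out", "arguments": {
  "rows": [
    [[-4,2,1,0,85],[-4,6,1,0,85],[0,8,0,0,85],[0,6,0,0,85],[0,0,0,0,85]]
  ]
}}

```text
time_s: 32.4
ee_pos: [493.9, -254.8, 22.4]
eef_rot: [[0.903, 0.005, 0.43], [-0.431, 0.012, 0.903], [-0.0, -1.0, 0.013]]
ft_force: [0.1, -0.4, 0.6]
finger_gap: 84.9
```

Run:
```python
from h import *
show()
s,p,R,y=st();print(cf(p))
f=arm.grab_frame("wrist");cv2.imwrite("pics/w16.png",f[:,:,::-1]); print(lm("wrist","gauge_grip"))
```

```text
t 32.4 p [ 493.9 -254.8   22.4] yaw -25.5 q [-35.2  31.5 -20.4  38.2   0.7  80.3] F [ 0.1  -0.36  0.59] T [ 0.019 -0.015 -0.042] gap 84.9 down [ 0.005  0.012 -1.   ]
[-114.    -0.4]
[(0.68, [494.3, -259.2, 34.7])]
```

View pics/w16.png

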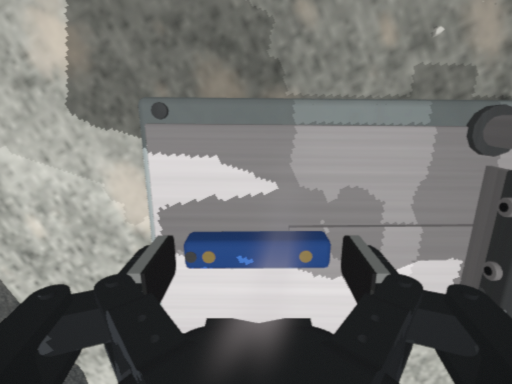

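Emit:
{"name": "carry_out", "arguments": {
  "rows": [
    [[-2,2,0,0,85],[-2,0,0,0,85],[-1,0,0,0,85]]
  ]
}}

```text
time_s: 32.8
ee_pos: [489.9, -253.1, 21.1]
eef_rot: [[0.903, 0.006, 0.431], [-0.431, 0.011, 0.902], [0.001, -1.0, 0.012]]
ft_force: [-0.1, 0.8, 0.5]
finger_gap: 84.9
```

Emit:
{"name": "carry_out", "arguments": {
  "rows": [
    [[-1.5,0,0,0,85]]
  ]
}}

```text
time_s: 32.9
ee_pos: [488.6, -252.5, 21.3]
eef_rot: [[0.903, 0.007, 0.431], [-0.431, 0.011, 0.902], [0.002, -1.0, 0.012]]
ft_force: [-0.1, -0.2, 0.6]
finger_gap: 85.2
```

Emit:
{"name": "carry_out", "arguments": {
  "rows": [
    [[-1.5,0,0,0,85]]
  ]
}}

```text
time_s: 33.0
ee_pos: [488.1, -252.4, 21.6]
eef_rot: [[0.903, 0.009, 0.43], [-0.431, 0.01, 0.903], [0.004, -1.0, 0.012]]
ft_force: [5.8, -3.3, -4.0]
finger_gap: 85.2
```

Emit:
{"name": "carry_out", "arguments": {
  "rows": [
    [[-1.5,0,0,0,85]]
  ]
}}

```text
time_s: 33.1
ee_pos: [488.1, -252.5, 22.0]
eef_rot: [[0.903, 0.011, 0.43], [-0.43, 0.008, 0.903], [0.007, -1.0, 0.012]]
ft_force: [5.6, -1.9, -3.7]
finger_gap: 84.9
```

Emit:
{"name": "carry_out", "arguments": {
  "rows": [
    [[-1.5,0,0,0,85]]
  ]
}}

```text
time_s: 33.2
ee_pos: [488.1, -252.6, 22.3]
eef_rot: [[0.903, 0.014, 0.43], [-0.43, 0.007, 0.903], [0.01, -1.0, 0.012]]
ft_force: [5.5, -2.5, -3.8]
finger_gap: 84.8
```

Run:
```python
from h import *
show()
s,p,R,y=st();print(cf(p)); samp(5)
f=arm.grab_frame("wrist");cv2.imwrite("pics/w17.png",f[:,:,::-1]); print(lm("wrist","gauge_grip"))
```

```text
t 33.2 p [ 488.1 -252.6   22.3] yaw -25.49 q [-35.5  30.6 -22.1  36.8   0.8  80. ] F [ 5.46 -2.5  -3.78] T [-0.443 -0.924  0.013] gap 84.8 down [ 0.014  0.007 -1.   ]
[-120.2   -0.9]
F along, across, up [ 5.54  0.31 -2.68] sd [0.6  0.52 0.53]
[(0.89, [495.4, -254.2, 32.1])]
```

View pics/w17.png

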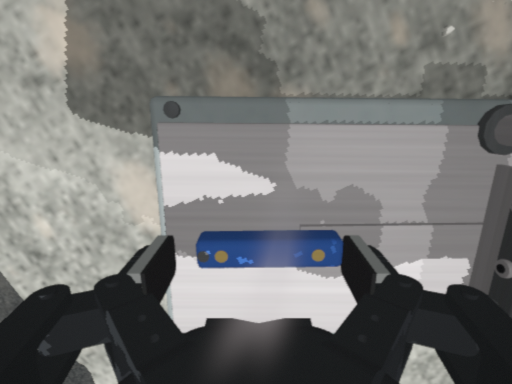

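Emit:
{"name": "carry_out", "arguments": {
  "rows": [
    [[2,1.5,0,0,85],[0,0,0,0,85]]
  ]
}}

```text
time_s: 33.75
ee_pos: [490.1, -253.6, 21.1]
eef_rot: [[0.903, 0.014, 0.43], [-0.43, 0.007, 0.903], [0.01, -1.0, 0.012]]
ft_force: [-0.2, 0.9, -0.7]
finger_gap: 85.2
```

Emit:
{"name": "carry_out", "arguments": {
  "rows": [
    [[-2,0,0,0,85],[-2,0.3,0,0,85]]
  ]
}}

```text
time_s: 33.95
ee_pos: [487.8, -252.6, 21.0]
eef_rot: [[0.903, 0.017, 0.43], [-0.43, 0.005, 0.903], [0.013, -1.0, 0.012]]
ft_force: [10.1, -3.1, -3.8]
finger_gap: 85.2
```

Emit:
{"name": "carry_out", "arguments": {
  "rows": [
    [[-2.5,0.3,0,0,85]]
  ]
}}

```text
time_s: 34.05
ee_pos: [487.7, -252.8, 21.3]
eef_rot: [[0.903, 0.021, 0.43], [-0.43, 0.003, 0.903], [0.018, -1.0, 0.012]]
ft_force: [9.0, -3.2, -4.4]
finger_gap: 85.2
```

Emit:
{"name": "carry_out", "arguments": {
  "rows": [
    [[-3,0.3,0,0,85]]
  ]
}}

```text
time_s: 34.15
ee_pos: [487.5, -252.9, 21.5]
eef_rot: [[0.903, 0.026, 0.43], [-0.43, 0.001, 0.903], [0.023, -1.0, 0.012]]
ft_force: [9.1, -4.5, -4.8]
finger_gap: 85.2
```

Run:
```python
from h import *
show()
s,p,R,y=st();print(cf(p)); samp(3)
```

```text
t 34.15 p [ 487.5 -252.9   21.5] yaw -25.46 q [-35.6  30.2 -23.2  35.4   0.9  79.9] F [ 9.1  -4.52 -4.84] T [-0.744 -1.736  0.03 ] gap 85.2 down [ 0.026  0.001 -1.   ]
[-120.7   -1.5]
F along, across, up [ 9.79  0.87 -5.02] sd [0.12 0.1  0.27]
```

Emit:
{"name": "carry_out", "arguments": {
  "rows": [
    [[3,0,0,0,85],[2,0,0,0,85],[0,-15,0,0,85],[0,-35,0,0,85],[0,-40,0,0,85],[0,-40,0,0,80],[0,-28,0,0,75],[5,-10,0,0,70],[0,0,0,0,65]]
  ]
}}

```text
time_s: 35.2
ee_pos: [488.0, -254.9, 194.3]
eef_rot: [[0.903, 0.017, 0.43], [-0.43, 0.006, 0.903], [0.013, -1.0, 0.013]]
ft_force: [-0.3, -0.7, -1.3]
finger_gap: 64.9
```

Run:
```python
from h import *
show()
f=arm.grab_frame("side");print(lm("side","gauge_tip"),lm("side","gauge_grip"))
plan([595.8,-302.7,190],0,4,60)
```

```text
t 35.2 p [ 488.  -254.9  194.3] yaw -25.48 q [-35.7  20.2  -9.5  59.7   0.8  79.8] F [-0.28 -0.74 -1.28] T [-0.006 -0.064 -0.037] gap 64.9 down [ 0.017  0.006 -1.   ]
[(0.75, [617.6, -319.9, 26.5])] [(0.77, [489.8, -255.2, 33.4]), (0.69, [596.8, -302.1, 22.7])]
[[30,1,1,-0.0,60],[30,1,1,-0.0,60],[30,0,0,-0.0,60],[30,1,1,-0.0,60]]
```

Emit:
{"name": "carry_out", "arguments": {
  "rows": [
    [[30,0,1,0,60],[30,0,0,0,60],[30,0,0,0,60],[26,0,0,0,60],[0,0,0,0,60]]
  ]
}}

```text
time_s: 35.85
ee_pos: [590.1, -301.2, 183.9]
eef_rot: [[0.903, 0.002, 0.431], [-0.431, 0.016, 0.902], [-0.005, -1.0, 0.015]]
ft_force: [-0.8, 0.3, -1.0]
finger_gap: 60.3
```

Run:
```python
from h import *
show()
plan([595.5,-302.6,131],0,4,60)
```

```text
t 35.85 p [ 590.1 -301.2  183.9] yaw -25.51 q [-33.8  33.7  10.8  67.5   0.8  81.7] F [-0.85  0.27 -0.96] T [-0.081  0.082 -0.001] gap 60.3 down [ 0.002  0.016 -1.   ]
[[1,13,0,-0.0,60],[2,13,0,-0.0,60],[1,13,0,-0.0,60],[2,14,0,-0.0,60]]
```

Emit:
{"name": "carry_out", "arguments": {
  "rows": [
    [[1,13,0,0,60],[1,13,0,0,60],[1,12,0,0,60],[1,9,0,0,60],[0,1,0,0,50],[0,0,0,0,40],[0,0,0,0,30],[0,0,0,0,30],[0,0,0,0,30]]
  ]
}}

```text
time_s: 36.75
ee_pos: [598.0, -303.7, 130.1]
eef_rot: [[0.903, 0.013, 0.43], [-0.43, 0.012, 0.903], [0.006, -1.0, 0.016]]
ft_force: [3.3, -0.8, -0.8]
finger_gap: 34.8
```

Run:
```python
from h import *
show()
```

```text
t 36.75 p [ 598.  -303.7  130.1] yaw -25.48 q [-33.6  35.9   6.5  60.4   1.   81.8] F [ 3.25 -0.81 -0.79] T [-0.045 -0.119 -0.023] gap 34.8 down [ 0.013  0.012 -1.   ]
```

Emit:
{"name": "carry_out", "arguments": {
  "rows": [
    [[0,0,0,-0.1,30],[0,0,0,-0.1,30],[0,0,0,-0.1,30],[0,0,0,-0.1,30],[0,0,0,-0.1,30],[0,0,0,0,30]]
  ]
}}

```text
time_s: 37.35
ee_pos: [597.6, -303.7, 130.1]
eef_rot: [[0.997, 0.013, -0.074], [0.074, 0.011, 0.997], [0.014, -1.0, 0.01]]
ft_force: [4.1, -0.8, -2.1]
finger_gap: 33.8
```

Run:
```python
from h import *
show()
```

```text
t 37.35 p [ 597.6 -303.7  130.1] yaw 4.22 q [-33.6  35.9   6.4  60.3   0.9  52.1] F [ 4.14 -0.82 -2.08] T [-0.212  0.025  0.003] gap 33.8 down [ 0.013  0.011 -1.   ]
```

Emit:
{"name": "carry_out", "arguments": {
  "rows": [
    [[0,0,0,0,50],[0,0,0,0,60],[0,0,0,0,60],[0,-15,0,0,60],[0,-28,0,0,60],[0,-16,0,0,70]]
  ]
}}

```text
time_s: 37.95
ee_pos: [593.6, -302.6, 188.0]
eef_rot: [[0.998, 0.006, -0.063], [0.063, 0.016, 0.998], [0.007, -1.0, 0.015]]
ft_force: [1.2, -1.0, -0.6]
finger_gap: 70.0
```

Run:
```python
from h import *
show()
s,p,R,y=st()
plan([492.5,-254,p[2]],-25.4-y,6,85)
```

```text
t 37.95 p [ 593.6 -302.6  188. ] yaw 3.6 q [-33.7  33.8  11.7  68.1   0.9  52.6] F [ 1.24 -1.04 -0.55] T [ 0.001 -0.03  -0.029] gap 70.0 down [ 0.006  0.016 -1.   ]
[[-16,0,9,0.084,85],[-17,0,8,0.084,85],[-18,0,6,0.084,85],[-18,0,5,0.084,85],[-18,0,3,0.084,85],[-19,0,2,0.084,85]]
```

Emit:
{"name": "carry_out", "arguments": {
  "rows": [
    [[-16,0,9,0.086,85],[-17,0,8,0.086,85],[-18,3,6,0.086,85],[-18,12,5,0.086,85],[-18,20,3,0.086,85],[-17,25,2,0.086,85],[0,25,0,0,85],[0,25,0,0,85],[0,15,0,0,85],[0,0,0,0,85]]
  ]
}}

```text
time_s: 38.95
ee_pos: [492.7, -250.3, 64.1]
eef_rot: [[0.883, 0.012, 0.469], [-0.469, 0.012, 0.883], [0.005, -1.0, 0.016]]
ft_force: [-0.4, -0.2, 0.5]
finger_gap: 84.9
```

Run:
```python
from h import *
show()
s,p,R,y=st()
f=arm.grab_frame("wrist");cv2.imwrite("pics/w18.png",f[:,:,::-1]);print(lm("wrist","gauge_grip"))
f=arm.grab_frame("side");print(lm("side","gauge_grip"),lm("side","gauge_tip"))
print(cf(p),R.T@(np.array([492,-253.5,20.5])-p))
samp(3)
```

```text
t 38.95 p [ 492.7 -250.3   64.1] yaw -27.98 q [-35.1  27.9 -19.   42.9   0.9  82.9] F [-0.36 -0.19  0.49] T [-0.005 -0.012  0.032] gap 84.9 down [ 0.012  0.012 -1.   ]
[(0.92, [494.3, -256.5, 33.1])]
[(0.67, [491.7, -257.8, 36.7])] [(0.83, [621.7, -321.2, 24.1])]
[-117.     3.2] [ 0.66432346 43.54218543 -3.88050287]
F along, across, up [-0.56  0.3   0.53] sd [0.54 0.28 0.23]
```

View pics/w18.png

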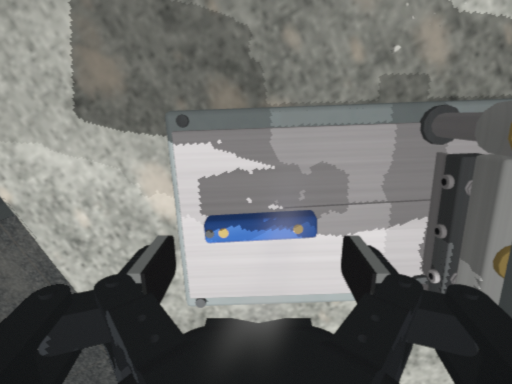

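Emit:
{"name": "carry_out", "arguments": {
  "rows": [
    [[1,12,-2,-0.022,85],[0,12,-2,-0.022,85],[0,9,0,0,85],[0,8,0,0,85],[0,2,0,0,85],[0,0,0,0,85]]
  ]
}}

```text
time_s: 39.95
ee_pos: [493.9, -255.4, 19.1]
eef_rot: [[0.905, 0.015, 0.425], [-0.425, 0.009, 0.905], [0.009, -1.0, 0.015]]
ft_force: [0.2, 0.0, 0.8]
finger_gap: 85.3
```

Run:
```python
from h import *
show()
s,p,R,y=st();print(cf(p))
f=arm.grab_frame("wrist");cv2.imwrite("pics/w19.png",f[:,:,::-1])
```

```text
t 39.95 p [ 493.9 -255.4   19.1] yaw -25.18 q [-35.4  31.5 -21.2  36.9   0.9  79.8] F [0.24 0.04 0.82] T [ 0.106 -0.015  0.005] gap 85.3 down [ 0.015  0.009 -1.   ]
[-113.8   -1. ]
```

View pics/w19.png

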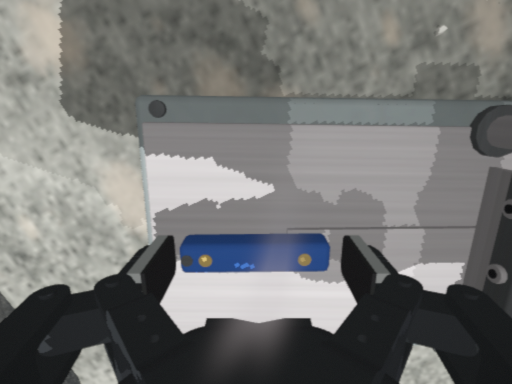

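Emit:
{"name": "carry_out", "arguments": {
  "rows": [
    [[-2,0,0,0,85],[-2,0,0,0,85],[-1,0,0,0,85]]
  ]
}}

```text
time_s: 40.3
ee_pos: [489.7, -253.4, 20.0]
eef_rot: [[0.905, 0.016, 0.425], [-0.425, 0.008, 0.905], [0.011, -1.0, 0.014]]
ft_force: [0.2, 0.6, 0.5]
finger_gap: 85.0
```

Emit:
{"name": "carry_out", "arguments": {
  "rows": [
    [[-1.2,0,0,0,85]]
  ]
}}

```text
time_s: 40.4
ee_pos: [488.6, -253.0, 20.3]
eef_rot: [[0.905, 0.016, 0.425], [-0.425, 0.008, 0.905], [0.011, -1.0, 0.014]]
ft_force: [-0.1, -0.1, 0.0]
finger_gap: 84.9
```

Emit:
{"name": "carry_out", "arguments": {
  "rows": [
    [[-1.2,0.1,0,0,85]]
  ]
}}

```text
time_s: 40.5
ee_pos: [487.6, -252.4, 20.4]
eef_rot: [[0.905, 0.017, 0.425], [-0.425, 0.008, 0.905], [0.012, -1.0, 0.014]]
ft_force: [0.7, 0.4, 0.1]
finger_gap: 84.8
```

Emit:
{"name": "carry_out", "arguments": {
  "rows": [
    [[-1.2,0.2,0,0,85]]
  ]
}}

```text
time_s: 40.6
ee_pos: [487.3, -252.4, 20.5]
eef_rot: [[0.905, 0.018, 0.425], [-0.425, 0.007, 0.905], [0.014, -1.0, 0.014]]
ft_force: [5.2, -2.0, -3.3]
finger_gap: 85.1
```

Emit:
{"name": "carry_out", "arguments": {
  "rows": [
    [[-1.5,0.3,0,0,85]]
  ]
}}

```text
time_s: 40.7
ee_pos: [487.1, -252.4, 20.5]
eef_rot: [[0.905, 0.021, 0.425], [-0.425, 0.006, 0.905], [0.016, -1.0, 0.014]]
ft_force: [5.8, -2.2, -2.7]
finger_gap: 84.7
```

Emit:
{"name": "carry_out", "arguments": {
  "rows": [
    [[-1.8,0.3,0,0,85]]
  ]
}}

```text
time_s: 40.8
ee_pos: [486.7, -252.3, 20.5]
eef_rot: [[0.905, 0.023, 0.425], [-0.425, 0.005, 0.905], [0.019, -1.0, 0.014]]
ft_force: [4.7, -1.5, -4.1]
finger_gap: 85.2
```

Emit:
{"name": "carry_out", "arguments": {
  "rows": [
    [[-1.8,0.3,0,0,85]]
  ]
}}

```text
time_s: 40.9
ee_pos: [486.3, -252.3, 20.5]
eef_rot: [[0.905, 0.026, 0.425], [-0.425, 0.003, 0.905], [0.022, -1.0, 0.014]]
ft_force: [5.9, -3.9, -3.1]
finger_gap: 85.1
```

Run:
```python
from h import *
show()
s,p,R,y=st();print(cf(p));samp(4)
```

```text
t 40.9 p [ 486.3 -252.3   20.5] yaw -25.14 q [-35.7  30.2 -23.3  35.4   1.   79.5] F [ 5.94 -3.9  -3.1 ] T [-0.373 -0.919  0.031] gap 85.1 down [ 0.026  0.003 -1.   ]
[-122.    -1.4]
F along, across, up [ 4.79  0.07 -2.72] sd [0.52 0.26 0.54]
```

Emit:
{"name": "carry_out", "arguments": {
  "rows": [
    [[-3.5,0.5,0,0,85]]
  ]
}}

```text
time_s: 41.2
ee_pos: [484.5, -251.6, 20.3]
eef_rot: [[0.905, 0.028, 0.425], [-0.425, 0.002, 0.905], [0.024, -1.0, 0.014]]
ft_force: [5.2, -2.0, -2.5]
finger_gap: 84.9
```

Emit:
{"name": "carry_out", "arguments": {
  "rows": [
    [[-3.5,0.5,0,0,85]]
  ]
}}

```text
time_s: 41.3
ee_pos: [482.5, -250.8, 20.0]
eef_rot: [[0.905, 0.03, 0.424], [-0.425, 0.001, 0.905], [0.027, -1.0, 0.014]]
ft_force: [5.8, -1.4, -1.1]
finger_gap: 84.9
```

Emit:
{"name": "carry_out", "arguments": {
  "rows": [
    [[-3.5,0.5,0,0,85]]
  ]
}}

```text
time_s: 41.4
ee_pos: [480.5, -250.1, 19.8]
eef_rot: [[0.905, 0.033, 0.424], [-0.425, -0.0, 0.905], [0.03, -0.999, 0.013]]
ft_force: [4.2, -1.8, -1.9]
finger_gap: 85.1
```

Run:
```python
from h import *
show()
s,p,R,y=st();print(cf(p));samp(4)
f=arm.grab_frame("wrist");cv2.imwrite("pics/w20.png",f[:,:,::-1])
```

```text
t 41.4 p [ 480.5 -250.1   19.8] yaw -25.13 q [-35.9  29.5 -24.9  34.1   1.1  79.3] F [ 4.15 -1.79 -1.87] T [-0.419 -0.819 -0.006] gap 85.1 down [ 0.033 -0.    -0.999]
[-128.1   -1.9]
F along, across, up [ 5.11  0.36 -1.34] sd [0.47 0.31 0.57]
```

View pics/w20.png

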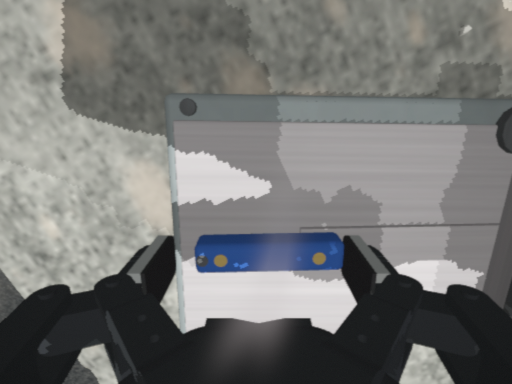

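Emit:
{"name": "carry_out", "arguments": {
  "rows": [
    [[-3,1,0,0,85]]
  ]
}}

```text
time_s: 41.75
ee_pos: [479.4, -249.6, 19.5]
eef_rot: [[0.905, 0.035, 0.424], [-0.424, -0.002, 0.905], [0.032, -0.999, 0.013]]
ft_force: [7.4, -2.6, 3.8]
finger_gap: 85.2
```

Emit:
{"name": "carry_out", "arguments": {
  "rows": [
    [[5,0,0,0,85],[4,0,0,0,85],[2,0,0,0,85]]
  ]
}}

```text
time_s: 42.05
ee_pos: [488.2, -253.7, 19.5]
eef_rot: [[0.905, 0.031, 0.424], [-0.425, -0.0, 0.905], [0.028, -1.0, 0.013]]
ft_force: [0.6, -0.3, 0.1]
finger_gap: 85.2
```

Emit:
{"name": "carry_out", "arguments": {
  "rows": [
    [[2.5,0,0,0,85]]
  ]
}}

```text
time_s: 42.15
ee_pos: [489.6, -254.1, 19.2]
eef_rot: [[0.905, 0.029, 0.424], [-0.425, 0.001, 0.905], [0.026, -1.0, 0.013]]
ft_force: [-7.9, 2.3, 6.0]
finger_gap: 85.4
```

Emit:
{"name": "carry_out", "arguments": {
  "rows": [
    [[3,0,0,0,85]]
  ]
}}

```text
time_s: 42.25
ee_pos: [489.9, -254.1, 18.5]
eef_rot: [[0.905, 0.024, 0.425], [-0.425, 0.004, 0.905], [0.02, -1.0, 0.013]]
ft_force: [-10.0, 3.9, 6.5]
finger_gap: 85.1
```

Emit:
{"name": "carry_out", "arguments": {
  "rows": [
    [[3,0,0,0,85]]
  ]
}}

```text
time_s: 42.35
ee_pos: [489.9, -253.9, 17.8]
eef_rot: [[0.905, 0.019, 0.425], [-0.425, 0.006, 0.905], [0.014, -1.0, 0.013]]
ft_force: [-8.3, 2.1, 5.4]
finger_gap: 84.8
```

Emit:
{"name": "carry_out", "arguments": {
  "rows": [
    [[3,0,0,0,85]]
  ]
}}

```text
time_s: 42.45
ee_pos: [489.9, -253.7, 17.0]
eef_rot: [[0.905, 0.013, 0.425], [-0.425, 0.009, 0.905], [0.008, -1.0, 0.013]]
ft_force: [-7.1, 3.5, 5.1]
finger_gap: 84.9
```

Run:
```python
from h import *
show()
s,p,R,y=st();print(cf(p));samp(4)
```

```text
t 42.45 p [ 489.9 -253.7   17. ] yaw -25.16 q [-35.5  31.3 -21.9  36.5   0.8  79.7] F [-7.15  3.51  5.06] T [0.672 1.815 0.131] gap 84.9 down [ 0.013  0.009 -1.   ]
[-118.1   -1.2]
F along, across, up [-7.69 -0.4   4.97] sd [0.59 0.26 0.49]
```

Emit:
{"name": "carry_out", "arguments": {
  "rows": [
    [[-3,0,0,0,85],[-2,0,0,0,85],[0,-15,0,0,85],[0,-35,0,0,85],[0,-40,0,0,85],[0,-40,0,0,80],[0,-33,0,0,75],[5,-12,0,0,70],[0,0,0,0,65]]
  ]
}}

```text
time_s: 43.55
ee_pos: [486.5, -254.4, 197.4]
eef_rot: [[0.905, 0.011, 0.425], [-0.425, 0.011, 0.905], [0.005, -1.0, 0.014]]
ft_force: [-0.4, -0.3, 0.3]
finger_gap: 64.7
```

Emit:
{"name": "carry_out", "arguments": {
  "rows": [
    [[30,0,1,0,60],[30,0,0,0,60],[30,0,0,0,60],[28,0,0,0,60],[0,0,0,0,60]]
  ]
}}

```text
time_s: 44.05
ee_pos: [594.9, -303.8, 192.7]
eef_rot: [[0.905, 0.007, 0.425], [-0.425, 0.014, 0.905], [0.0, -1.0, 0.015]]
ft_force: [-0.1, 0.5, -0.5]
finger_gap: 60.0
```

Run:
```python
from h import *
show()
f=arm.grab_frame("side");print(lm("side","gauge_tip"),lm("side","gauge_grip"))
plan([595.5,-302.6,131],0,4,60)
```

```text
t 44.05 p [ 594.9 -303.8  192.7] yaw -25.18 q [-33.7  33.8  12.3  68.6   0.9  81.4] F [-0.07  0.52 -0.5 ] T [ 0.042  0.086 -0.021] gap 60.0 down [ 0.007  0.014 -1.   ]
[(0.58, [612.1, -315.4, 23.2])] [(0.69, [482.2, -253.1, 27.7])]
[[1,16,0,-0.0,60],[1,16,0,-0.0,60],[1,15,0,-0.0,60],[0,16,0,-0.0,60]]
```

Emit:
{"name": "carry_out", "arguments": {
  "rows": [
    [[-1,15,0,0,60],[0,15,0,0,60],[0,14,0,0,60],[0,11,0,0,60],[0,1,0,0,50],[0,0,0,0,40],[0,0,0,0,30],[0,0,0,0,30],[0,0,0,0,30]]
  ]
}}

```text
time_s: 45.1
ee_pos: [597.8, -304.1, 140.7]
eef_rot: [[0.905, 0.029, 0.425], [-0.425, 0.004, 0.905], [0.024, -1.0, 0.015]]
ft_force: [4.7, -2.3, -4.1]
finger_gap: 33.8
```

Emit:
{"name": "carry_out", "arguments": {
  "rows": [
    [[0,0,0,-0.085,30],[0,0,0,-0.085,30],[0,0,0,0,30]]
  ]
}}

```text
time_s: 45.4
ee_pos: [597.7, -304.1, 140.7]
eef_rot: [[0.965, 0.029, 0.26], [-0.26, 0.003, 0.966], [0.028, -1.0, 0.011]]
ft_force: [5.0, -1.7, -3.7]
finger_gap: 34.0
```

Run:
```python
from h import *
show()
```

```text
t 45.4 p [ 597.7 -304.1  140.7] yaw -15.06 q [-33.7  34.6   5.7  59.8   1.1  71.3] F [ 5.05 -1.74 -3.72] T [-0.216 -0.196 -0.054] gap 34.0 down [ 0.029  0.003 -1.   ]
```

Emit:
{"name": "carry_out", "arguments": {
  "rows": [
    [[0,0,0,0,50],[0,0,0,0,60],[0,0,0,0,60],[0,-15,0,0,60],[0,-25,0,0,60],[0,-10,0,0,70],[0,0,0,0,70]]
  ]
}}

```text
time_s: 46.1
ee_pos: [594.0, -303.1, 192.4]
eef_rot: [[0.965, 0.026, 0.261], [-0.262, 0.005, 0.965], [0.024, -1.0, 0.011]]
ft_force: [0.8, 0.4, -0.1]
finger_gap: 70.3
```

Run:
```python
from h import *
show()
s,p,R,y=st()
f=arm.grab_frame("wrist");cv2.imwrite("pics/w21.png",f[:,:,::-1])
plan([485.4,-250.3,p[2]],-25.3-y,6,85)
```

```text
t 46.1 p [ 594.  -303.1  192.4] yaw -15.17 q [-33.8  32.6  10.1  66.5   1.1  71.3] F [ 0.85  0.37 -0.15] T [ 0.036 -0.038  0.006] gap 70.3 down [ 0.026  0.005 -1.   ]
[[-20,-1,4,0.029,85],[-20,0,3,0.029,85],[-20,-1,3,0.029,85],[-20,0,2,0.029,85],[-20,-1,1,0.029,85],[-20,0,1,0.029,85]]
```

View pics/w21.png

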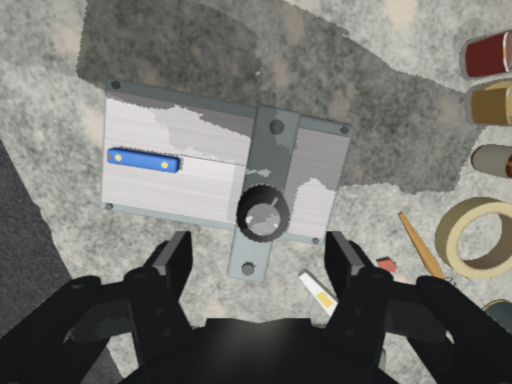

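Emit:
{"name": "carry_out", "arguments": {
  "rows": [
    [[-20,0,4,0.029,85],[-20,0,3,0.029,85],[-20,2,3,0.029,85],[-20,8,2,0.029,85],[-19,18,1,0.029,85],[-18,25,1,0.029,85],[0,25,0,0,85],[0,25,0,0,85],[0,15,0,0,85],[0,0,0,0,85]]
  ]
}}

```text
time_s: 47.15
ee_pos: [480.9, -244.1, 57.6]
eef_rot: [[0.902, 0.017, 0.432], [-0.432, 0.011, 0.902], [0.011, -1.0, 0.017]]
ft_force: [-0.5, 1.3, -0.2]
finger_gap: 85.3
```

Run:
```python
from h import *
show()
s,p,R,y=st()
f=arm.grab_frame("wrist");cv2.imwrite("pics/w22.png",f[:,:,::-1]);print(lm("wrist","gauge_grip"))
print(cf(p),R.T@(np.array([485.4,-250.3,20])-p))
samp(3)
```

```text
t 47.15 p [ 480.9 -244.1   57.6] yaw -25.62 q [-35.3  27.  -21.9  40.7   1.1  80.3] F [-0.52  1.32 -0.25] T [-0.006 -0.014  0.01 ] gap 85.3 down [ 0.017  0.011 -1.   ]
[(0.69, [484.6, -252.6, 32.3]), (0.28, [562.1, -287.3, -2.0])]
[-130.3    3.6] [ 6.27801119 37.55802025 -4.29371955]
F along, across, up [ 0.11 -0.35 -0.04] sd [0.27 0.29 0.24]
```

View pics/w22.png

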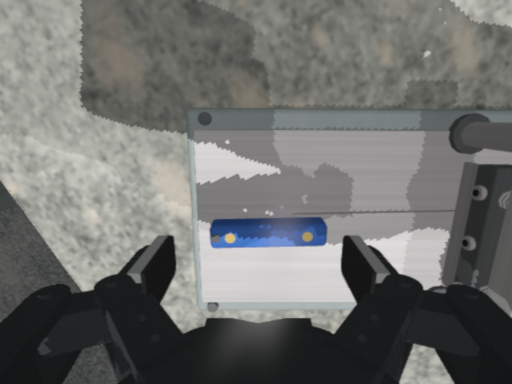

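Emit:
{"name": "carry_out", "arguments": {
  "rows": [
    [[3,12,-2,0,85],[0,12,-2,0,85],[0,8,0,0,85],[0,3,0,0,85],[0,0,0,0,85]]
  ]
}}

```text
time_s: 47.9
ee_pos: [486.5, -251.9, 24.2]
eef_rot: [[0.901, 0.025, 0.432], [-0.432, 0.006, 0.902], [0.02, -1.0, 0.016]]
ft_force: [-0.8, 0.2, 0.5]
finger_gap: 85.1
```

Run:
```python
from h import *
show()
s,p,R,y=st();print(cf(p))
f=arm.grab_frame("wrist");cv2.imwrite("pics/w23.png",f[:,:,::-1])
```

```text
t 47.9 p [ 486.5 -251.9   24.2] yaw -25.62 q [-35.7  30.  -23.   36.    1.1  80. ] F [-0.83  0.19  0.52] T [0.022 0.016 0.024] gap 85.1 down [ 0.025  0.006 -1.   ]
[-121.9   -1. ]
```

View pics/w23.png

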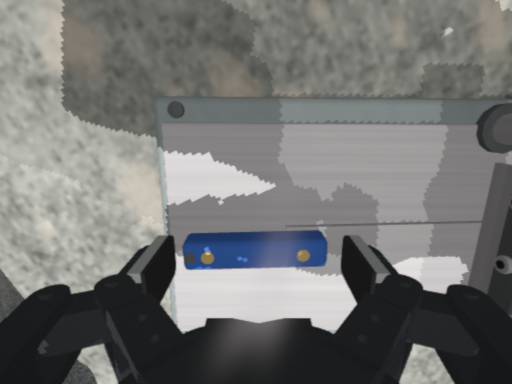

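Emit:
{"name": "carry_out", "arguments": {
  "rows": [
    [[-3,3,0,0,85],[-3,1,0,0,85],[-1,0,0,0,85]]
  ]
}}

```text
time_s: 48.25
ee_pos: [480.2, -248.7, 20.4]
eef_rot: [[0.902, 0.025, 0.432], [-0.432, 0.005, 0.902], [0.02, -1.0, 0.016]]
ft_force: [1.3, -0.3, -1.2]
finger_gap: 85.1
```

Emit:
{"name": "carry_out", "arguments": {
  "rows": [
    [[-2,0.2,0,0,85]]
  ]
}}

```text
time_s: 48.35
ee_pos: [479.1, -248.3, 20.5]
eef_rot: [[0.902, 0.027, 0.432], [-0.432, 0.004, 0.902], [0.022, -1.0, 0.016]]
ft_force: [4.3, -1.6, -1.8]
finger_gap: 85.4
```

Emit:
{"name": "carry_out", "arguments": {
  "rows": [
    [[-2.5,0.6,0,0,85]]
  ]
}}

```text
time_s: 48.45
ee_pos: [477.6, -247.6, 20.3]
eef_rot: [[0.902, 0.029, 0.432], [-0.432, 0.003, 0.902], [0.024, -1.0, 0.016]]
ft_force: [3.3, -1.6, -2.2]
finger_gap: 84.9
```

Emit:
{"name": "carry_out", "arguments": {
  "rows": [
    [[-2.5,0.7,0,0,85]]
  ]
}}

```text
time_s: 48.55
ee_pos: [476.4, -247.2, 20.0]
eef_rot: [[0.902, 0.031, 0.432], [-0.432, 0.002, 0.902], [0.027, -1.0, 0.015]]
ft_force: [4.1, -1.9, 2.2]
finger_gap: 85.3
```

Emit:
{"name": "carry_out", "arguments": {
  "rows": [
    [[-2.5,0.6,0,0,85]]
  ]
}}

```text
time_s: 48.65
ee_pos: [475.1, -246.7, 19.9]
eef_rot: [[0.902, 0.033, 0.431], [-0.432, 0.001, 0.902], [0.029, -0.999, 0.015]]
ft_force: [4.7, -2.0, 2.2]
finger_gap: 84.8
```

Run:
```python
from h import *
show()
s,p,R,y=st();print(cf(p));samp(4)
```

```text
t 48.65 p [ 475.1 -246.7   19.9] yaw -25.59 q [-36.   29.  -25.9  33.6   1.2  79.6] F [ 4.73 -2.03  2.16] T [-0.405 -1.041  0.048] gap 84.8 down [ 0.033  0.001 -0.999]
[-134.5   -1.2]
F along, across, up [4.99 0.25 2.99] sd [0.5  0.25 0.85]
```

Emit:
{"name": "carry_out", "arguments": {
  "rows": [
    [[3,-0.5,0,0,85],[3,0,0,0,85],[0,-10,0,0,85],[0,-25,0,0,85],[0,-35,0,0,85],[0,-40,0,0,85],[0,-35,0,0,85],[0,0,0,0,85],[0,0,0,0,85]]
  ]
}}

```text
time_s: 49.75
ee_pos: [468.8, -245.1, 170.0]
eef_rot: [[0.902, 0.016, 0.432], [-0.432, 0.011, 0.902], [0.01, -1.0, 0.017]]
ft_force: [-0.2, 0.2, -0.1]
finger_gap: 85.0
```

Run:
```python
from h import *
show()
for c in("side","top","wrist"):
    f=arm.grab_frame(c);cv2.imwrite(f"pics/{c}24.png",f[:,:,::-1])
    for l in("gauge_tip","gauge_grip","gap_mouth"):
        r=lm(c,l);print(c,l,r,[cf(a[1]) for a in r])
f=cv2.imread("pics/side24.png");cv2.imwrite("pics/s24c.png",cv2.resize(f[200:300,190:340],None,fx=5,fy=5,interpolation=cv2.INTER_CUBIC))
```

```text
t 49.75 p [ 468.8 -245.1  170. ] yaw -25.61 q [-36.2  19.1 -14.9  55.6   1.   79.4] F [-0.24  0.16 -0.14] T [ 0.003  0.039 -0.026] gap 85.0 down [ 0.016  0.011 -1.   ]
side gauge_tip [] []
side gauge_grip [(0.57, [638.6, -497.5, -0.8]), (0.51, [476.0, -249.7, 31.2])] [array([ 121.1, -157.2]), array([-132.4,   -3.5])]
side gap_mouth [(0.56, [599.7, -307.1, 22.7])] [array([ 4. , -2.1])]
top gauge_tip [] []
top gauge_grip [] []
top gap_mouth [] []
wrist gauge_tip [(0.96, [605.7, -314.8, 23.3])] [array([12.7, -6.5])]
wrist gauge_grip [(0.75, [478.9, -252.1, 33.6])] [array([-128.7,   -4.5])]
wrist gap_mouth [(0.65, [599.5, -308.6, 24.2])] [array([ 4.5, -3.5])]
```

View pics/s24c.png

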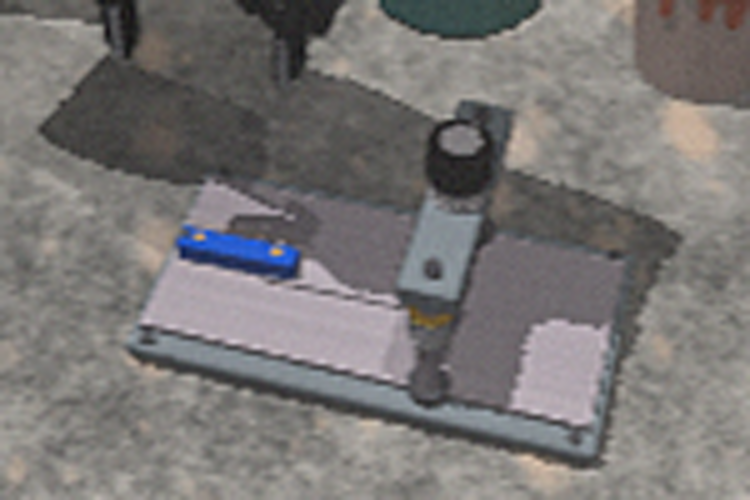

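View pics/wrist24.png

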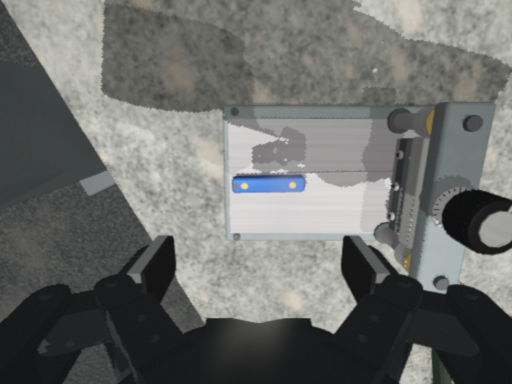

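```bash
python3 - <<'E'
from h import *
C=arm.camera_info("wrist")
for n,u,v,z in (("front edge bedtop",227.5,184,24),("bed front inner",229,205,24),("handle rear top",233,185,38),("handle front top",305,184,38),("corner L",224,107,24),("corner L2",227,240,24)):
    P=px2w(C,u,v,z);print(n,np.round(P,1),cf(P))
m=[d for d in arm.masks_of("wrist","gauge")];print([(d["conf"],d["mask"].sum()) for d in m][:2])
M=m[0]["mask"];v,u=np.nonzero(M);print(u.min(),u.max(),v.min(),v.max())
E
python3 - <<'E'
import cv2
f=cv2.imread("pics/wrist24.png");cv2.imwrite("pics/w24c.png",cv2.resize(f[90:260,210:350],None,fx=4,fy=3.5,interpolation=cv2.INTER_CUBIC))
E
```

```text
front edge bedtop [ 441.3 -235.    24. ] [-170.    -5.2]
bed front inner [ 432.1 -256.5   24. ] [-169.1  -28.6]
handle rear top [ 448.6 -235.9   38. ] [-163.1   -2.9]
handle front top [ 514.5 -266.5   38. ] [-90.4  -2.2]
corner L [ 473.9 -164.    24. ] [-171.2   72.9]
corner L2 [ 411.4 -292.1   24. ] [-172.5  -69.6]
[(0.69, np.int64(2917))]
232 391 170 192
```

View pics/w24c.png

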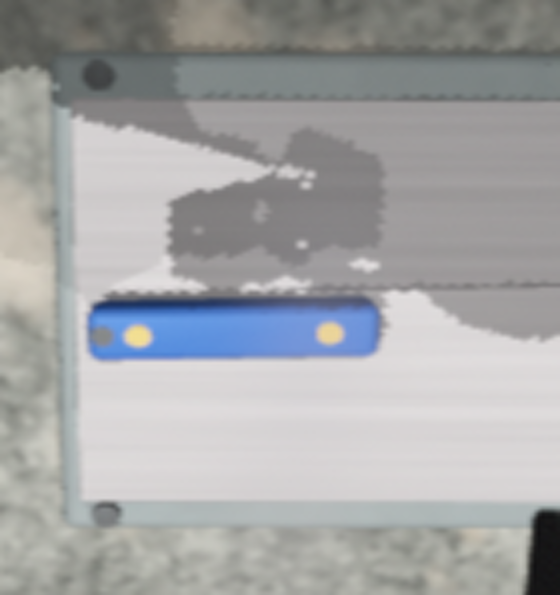

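Run:
```python
from plant import arm
print(arm.close_job())
```

```text
the job is handed in; nothing more can be done
None
```

The gauge is under the blade and drags at about 4 N. The job is handed in with the gripper open, well above the bench and touching nothing.

**How it was set:** I slid the leaf flat along the bed and under the middle of the blade. Then I turned the knob in steps, pulling the gauge back by its handle after each one:

| Knob turned from start | Pull |
|---|---|
| 1.22 rad | loose, about 0.2 N |
| 2.26 rad | too tight, at most creeping at about 10 N |
| 1.74 rad | slid at 5–6 N |
| 1.57 rad (final) | slid at 3.7 N with the hand lifting slightly, 4.5–5.1 N with it pressing slightly |

From the last pulls I put the drag with no up or down force at about 4.2 N, which means a blade load of about 5 N. I worked that load out from the drag and the knob angle; it was not measured directly.

**Last checks:**
- **Position:** measured in the wrist picture, the tip is about 14–15 mm behind the blade, 2–3 mm off its middle, and nearly straight. The trained network put the tip at 12.7 mm behind in the wrist picture. From the side camera's handle position it would be about 10 mm.
- **Missed detections:** the side and top cameras did not find the tip in the last pictures.
- **Knob angle:** a rough reading of the knob's white mark gave 1.62 rad, against 1.57 rad added up from the hand's turns.

**Weak points:**
- **Tight setting:** the pulls there also lifted the handle by 4–5 N, and a push test at 1.74 rad pressed it down by 5–6 N. Blade force could not be read, so I can't show it stayed under 18 N. By the knob angle it was about 14 N at most without the lifting.
- **Other things on the bench:** I kept clear of them and saw none disturbed, but did not measure their positions at the end.

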